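Tighten the filter holder's cap with an adjustable wrench

ROBOT

A 6-joint arm with a two-finger parallel gripper is mounted at the origin on a cart in front of the work surface, level with it; the furniture and walls round the work are solid. World frame = base frame: x ahead of the robot, y to its left, z up, the work surface at z = 0. Lengths are in m, angles in rad, forces in N, time in s.
With the tool pointing down it reaches from about 0.275 to 0.975 m from the base axis. Payload 8.4 kg.
Tool frame: the origin (TCP) lies at the very end of the fingers, on their centre line; the grasp point (between the pads) lies 19 mm behind it; z points along the fingers, y is the direction in which the jaws open and shut (so a half turn about z gives the same grasp; the last joint's range is limited). The gripper opens to 92 mm and grips with 3 to 60 N. Pads are 20 mm wide; open, the fingers measure 128 mm over their backs; the gripper's body (75 mm by 189 mm) begins 69 mm behind the grasp point.
Start: joints at [1.163, 0.353, 1.633, -0, 1.155, -0.002], TCP at [0.247, 0.574, 0.215] pointing down, gripper open.
Joint ranges: [-2.63, 2.63], [-0.92, 2.1], [0.06, 2.66], [-1.3, 4.44], [0, 2.69], [-3.02, 3.02]. Speed limits (rad/s): [2.22, 2.22, 2.79, 3.14, 3.14, 3.14].

INTERFACE

Orientations are given as a rotation vector (axis times angle).
In Python, from cell import manip gives the robot as it stands.
- The arm moves only by the tool play_rows, never from a script. Its argument "increments" is text: rows parted by semicolons, each of 7 numbers parted by spaces: the shift along the tool's x, y, z in units of 1 m (1.0 is 1 m), then the turn, a rotation vector about the tool's x, y, z in units of pi rad (1.0 is pi rad), then the closure, from 0 (fully open) to 1 (shut). In form: x y z ax ay az jaw; .... A call has 1 to 20 rows; each row is the pose to reach, as a shift and turn from the pose measured when the call began, along the tool's axes at that moment, turning the shorter way round; what a row does not reach only later rows make up. A row lasts 1/12 s, in which the tool goes at most 41.7 mm and 7.16 degrees, less where a joint would pass 70% of its speed; a pose out of reach is approached as far as the arm can. A call with a number of a shift or a turn outside -1 to 1 is refused whole. A call with a gripper value outside its range is refused whole. The fingers move at their own pace and stop on an object; "grip_force" is the grip in N (left out, the last holds). Time passes only in rows, so rows that repeat a pose let the fingers close. It gives the time, the measured TCP pose, the force and the opening at its end, in the units of the state.
- manip.read_state(): the state, without advancing time (a new reading comes with each control period).
- manip.capture(name): name is "side" or "top" or "wrist"; returns (picture, depth): 480x640x3 uint8, blue, green, red; 480x640 float32, m along the optical axis (not along the pixel's ray), 0 where there is no reading.
- manip.camera_params(name): a dict with "K" (3x3 intrinsics, pixels), "R" (3x3) and "t" (3): a world point X has camera coordinates R X + t. Camera axes: x right, y down, z forward; pixel columns grow to the right and rows downward; lengths in m; the calibration is good to about 2 mm. A picture is of the moment at which its call begins: read the wrist's pose just before it. camera_params takes no time and is no camera call; for the wrist camera it gives the pose at the moment of the call.
- manip.finish_job(): hands the job in, once; it reports no verdict.
Trained networks look in the newest picture that a camera, given by its name, has taken for a name from the list of things; names that differ only in an ending like _2 or _b are one class to them, and where a whole thing is asked for, a point or a joint stands for the part that bears it (a point fixed in the world has none). Each returns a list of dicts, best first, with "p" (0 to 1); they miss things now and then, are a little off and sometimes report something else, mostly with a low value. They report only what shows in the picture. A call takes as long as a camera call. They do not tell look-alikes from the thing itself.
- manip.cut_out(thing, camera): "pixels" (480x640 bool, what is visible of it) and "rect" ([left, top, right, bottom] in pixels, round what is visible of it).
- manip.pinpoint(thing, camera): "xy" ([column, row] in pixels: a listed point, or the origin of a listed thing).
The state is a dict: "t": time; "q": joint angles; "joint_vel": joint speeds; "joint_efforts": joint torques, N m; "tcp_pos": TCP position; "orientation": TCP orientation; "force": force on the tool from outside, world axes, zero at the start; "wrist_torque": the same for the moment, N m; "opening": opening from 0.0 (shut) to 1.0 (fully open).
Only numpy, scipy, OpenCV 4.12 (cv2) and the standard library are available. Lean on these libraries where they do the work, as an engineer would, in place of code of your own. Each camera call takes 0.05 s, during which the arm holds its last target. There are 200 camera calls.

TASK

Lay the open adjustable wrench flat on the filter holder's cap with its jaws round the hexagon boss, then roll the wrench's worm until the jaw sits snugly on the boss. With the wrench still snug, swing its handle clockwise (seen from above) to tighten the cap until the cap's lug is against the stop post, and leave the wrench snug on the boss. Do not turn the cap with the fingers or push the moving jaw directly, and leave the other things where they are.

Things in the scene. Friction and masses are not known exactly. Their poses are not given: they have to be found in the camera images.
- wrench: Loose steel adjustable wrench lying flat, 193 mm, 0.4 kg. Origin: on the underside, 20 mm from the fixed jaw's face, where the hexagon's centre sits. x: from handle to open mouth; y: to the moving jaw; z up. Handle x -177..-70, y -12..12, z 1..17 mm. Head x -70..-24, y -36..34, z 0..20. Jaws x -24..16, z 0..20; back of the mouth x = -24; fixed jaw y -36..-20. Balances near x = -63 mm
- moving_jaw: The wrench's moving jaw, 15 mm thick, 40 mm long, on the wrench's +y side; it slides along the wrench's y. Its origin coincides with the wrench's when jaw_slide is 0.
- jaw_slide (a joint): Position of the moving jaw, m: 0 is fully open; the distance between the jaw faces is 0.050 m minus this value, so at 0.010 both touch the 40 mm hexagon. Geared to the worm and self-locking (friction about 24 N): it stays where the worm leaves it.
- worm_roll (a joint): Turn of the worm, rad; 1 rad closes the jaw by 1.5 mm. Grows (closes) when the worm's top is dragged towards the mouth (wrench +x). It stays where it is left; turning takes some 3.5 N at the rim. Once the jaw is tight it stops and a rubbing fingertip slips.
- worm_axle (a point): Middle of the worm's axle: the worm is a dark knurled roller, 26 mm diameter, 23 mm long, along the wrench's y in a window of the head at wrench x = -43, y = 14.5, z = 14.5 mm. Its crown stands 7.5 mm above the head's upper face, to be rolled by a fingertip that presses lightly (5 to 15 N) and drags.
- filter_holder: Fixed round metal filter holder on the worktop, foot 184 mm across, body 156 mm; origin at the centre of its underside. A dark upright stop post (16 mm radial, 10 mm wide, top at z = 46 mm) stands 94 mm from the axis in the direction 1.75 rad (anticlockwise from its own x axis).
- cap: The holder's screw cap, a steel disc 168 mm across, 18 mm thick, its flat top 54 mm above the worktop; turns about the vertical axis (friction 0.5 N m, no rise). On it a hexagon boss, 40 mm across flats, 22 mm high. Origin at the centre of the disc's underside; y is square to a pair of flats, x points at a corner (repeats every 60 degrees).
- cap_turn (a joint): Turn of the cap, rad: 0 when loose, growing as the cap is tightened clockwise seen from above; at 1.0 the lug is against the stop post, a hard stop.
- hex_center (a point): Centre of the hexagon boss at its foot, on the cap's flat top (54 mm above the worktop); axes as the cap's.
- lug (a point): On the dark lug that stands out from the cap's rim, 94 mm from the axis, level with the cap's top; 10 mm wide.
- tape_roll: Roll of green tape, 83 mm across, 18 mm high, lying flat: leave alone.
- scissors_b: Scissors, 162 mm long, lying flat: leave alone.
- petri_0: Petri dish, 90 mm across, 12 mm high: leave alone.
- timer_b: Small white timer, 66 x 66 x 20 mm: leave alone.
Not all that is in view belongs to the job. Several things have the shape of the wrench; the one meant has the colours described above.

How it is judged:
By the outcome, as a careful person would: the job done as asked, in the order asked, and still so for the second after the job is handed in, with the robot touching nothing.
It also fails if it takes over 72 s, if anything falls off the work surface, if the arm or the gripper's body presses on something with over 40 N, if the wrist force passes 120 N, or if a joint passes its speed limit or range.

## Working session

There is one attempt and no reset: what is moved stays moved. The work goes in short steps, Python scripts to look and compute and a tool call to move; the robot and the scene stay as the last step left them, time stands still between calls to the robot, and variables do not carry over. Pictures are saved under pics/ and viewed, about 8 in all and at most 12, crops included, and the job is handed in when it is done.

Besides the shell and the picture viewer there is one more tool, called after "Call:" in YAML: its name, and indented under it one key for each argument. play_rows: Moves the arm, as the interface text tells. Its arguments: {"type":"object","properties":{"increments":{"type":"string"},"grip_force":{"type":"number"}},"required":["increments"]}

```bash
ls; mkdir -p pics
cat > h.py <<'E'
import numpy as np, cv2
from scipy.spatial.transform import Rotation as Ro
from cell import manip
def world(cam,u,v,d=None,z=None,P=None):
    P=P or manip.camera_params(cam); K=np.array(P["K"]);R=np.array(P["R"]);t=np.array(P["t"])
    r=np.linalg.inv(K)@np.array([u,v,1.0]); c=-R.T@t; w=R.T@r
    if z is not None: s=(z-c[2])/w[2]
    else: s=d
    return c+s*w
def proj(cam,X,P=None):
    P=P or manip.camera_params(cam)
    p=np.array(P["K"])@(np.array(P["R"])@np.array(X)+np.array(P["t"])); return p[:2]/p[2]
E
python3 - <<'E'
from h import *
s=manip.read_state();print({k:np.round(v,3).tolist() for k,v in s.items()})
for c in ["top","side"]:
    im,d=manip.capture(c);cv2.imwrite(f"pics/{c}0.png",im);np.save(f"{c}0.npy",d)
    P=manip.camera_params(c);print(c,np.round(P["K"],1).tolist(),np.round(-np.array(P["R"]).T@P["t"],3))
    for n in ["wrench","filter_holder","cap","hex_center","worm_axle","lug","moving_jaw"]:
        for r in manip.pinpoint(n,c)[:4]:
            u,v=r["xy"];dd=d[int(v),int(u)];print(n,round(r["p"],2),np.round(r["xy"],0),np.round(world(c,u,v,d=dd),3) if 1 else 0)
E
```

```text
pics
{'t': 0.0, 'q': [1.163, 0.354, 1.634, 0.0, 1.155, -0.002], 'joint_vel': [-0.001, 0.001, 0.002, -0.001, -0.001, 0.002], 'joint_efforts': [-0.003, -59.381, -33.423, 0.07, 0.023, -0.0], 'tcp_pos': [0.247, 0.574, 0.214], 'orientation': [-0.633, -3.077, 0.002], 'force': [0.384, 0.176, -0.637], 'wrist_torque': [0.032, 0.049, -0.048], 'opening': 1.001}
top [[448.5, 0.0, 315.2], [0.0, 448.5, 237.5], [0.0, 0.0, 1.0]] [ 0.386 -0.214  1.262]
wrench 0.97 [352. 253.] [ 0.533 -0.325  0.   ]
wrench 0.84 [490. 316.] [ 0.367 -0.712  0.001]
wrench 0.72 [219. 234.] [0.564 0.036 0.079]
filter_holder 0.89 [227. 232.] [0.569 0.016 0.078]
cap 0.69 [221. 230.] [0.573 0.034 0.08 ]
hex_center 0.94 [219. 232.] [0.569 0.039 0.075]
hex_center 0.66 [344. 253.] [ 0.532 -0.303  0.001]
hex_center 0.53 [190. 246.] [0.539 0.135 0.002]
worm_axle 0.41 [340. 266.] [ 0.493 -0.289  0.031]
lug 0.73 [188. 245.] [0.54  0.141 0.001]
moving_jaw 0.57 [188. 247.] [0.536 0.138 0.001]
moving_jaw 0.54 [497. 314.] [ 0.373 -0.732 -0.002]
moving_jaw 0.47 [348. 254.] [ 0.529 -0.314  0.   ]
side [[607.5, 0.0, 321.4], [0.0, 607.5, 240.1], [0.0, 0.0, 1.0]] [-0.055 -1.521  0.962]
wrench 0.77 [320. 267.] [ 0.541 -0.299  0.003]
wrench 0.71 [331. 390.] [ 0.368 -0.714 -0.001]
wrench 0.5 [315. 272.] [ 0.505 -0.346  0.026]
filter_holder 0.62 [280. 209.] [ 0.537 -0.031  0.045]
cap 0.75 [279. 199.] [0.55  0.008 0.057]
hex_center 0.7 [282. 193.] [0.565 0.019 0.069]
hex_center 0.4 [214. 195.] [0.395 0.187 0.018]
worm_axle 0.47 [298. 266.] [ 0.479 -0.29   0.017]
worm_axle 0.41 [352. 387.] [ 0.4   -0.745  0.025]
lug 0.82 [259. 182.] [ 0.57   0.244 -0.001]
moving_jaw 0.58 [330. 389.] [ 0.367 -0.712  0.003]
moving_jaw 0.42 [318. 271.] [ 0.515 -0.342  0.024]
```

View pics/top0.png

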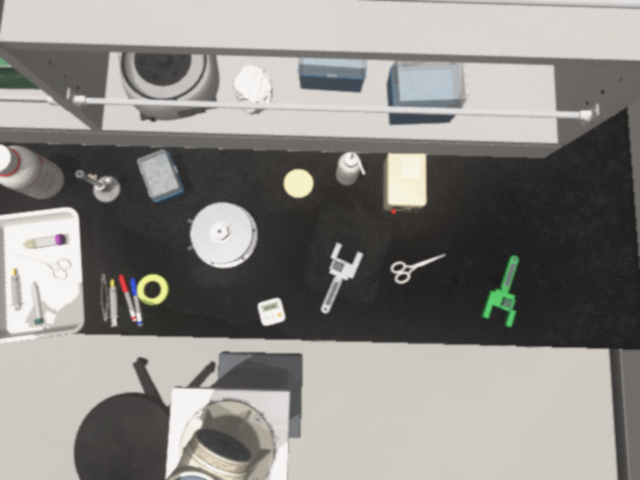

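Run:
```python
import cv2
im=cv2.imread("pics/top0.png")
a=cv2.resize(im[215:295,300:380],(400,400),interpolation=cv2.INTER_CUBIC)
b=cv2.resize(im[190:280,170:270],(400,360),interpolation=cv2.INTER_CUBIC)
import numpy as np
o=np.zeros((400,800,3),np.uint8);o[:,:400]=a;o[:360,400:]=b;cv2.imwrite("pics/c0.png",o)
```

```text
(no output)
```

View pics/c0.png

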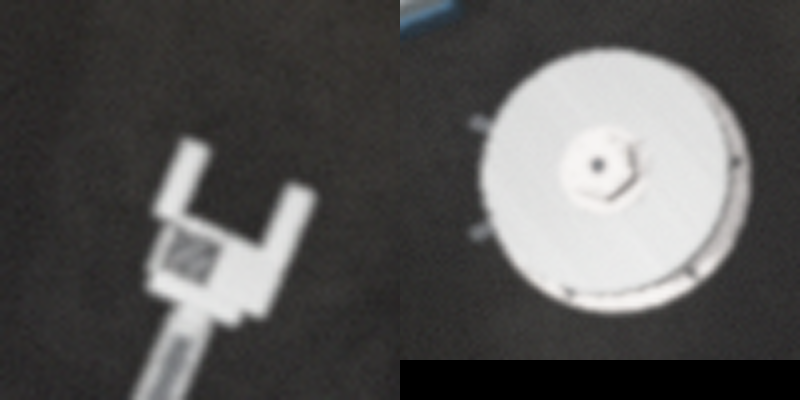

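The top view shows the grey wrench at about (340,275), mouth pointing up in the image. A green look-alike is at (505,290). The holder is at (222,233), with two dark bits on its left side at (190,221) and (190,248), the lug and the stop. I'll move the wrist camera in for a closer look.

```bash
cat >> h.py <<'E'
def tool_R(yaw):  # tool down; tool y axis at angle yaw in world
    y=np.array([np.cos(yaw),np.sin(yaw),0]);z=np.array([0,0,-1.]);return np.c_[np.cross(y,z),y,z]
def inc(pos,R,s=None):
    s=s or manip.read_state(); R0=Ro.from_rotvec(s["orientation"])
    d=R0.inv().apply(np.array(pos)-s["tcp_pos"]); r=(R0.inv()*Ro.from_matrix(R)).as_rotvec()/np.pi
    return "%.4f %.4f %.4f %.4f %.4f %.4f"%(*d,*r)
E
python3 - <<'E'
from h import *
s=manip.read_state();R0=Ro.from_rotvec(s["orientation"]).as_matrix();print(np.round(R0,3))
P=manip.camera_params("wrist");R=np.array(P["R"]);c=-R.T@P["t"]
print("cam in tool",np.round(R0.T@(c-s["tcp_pos"]),3),"cam axes in tool",np.round(R0.T@R.T,3).tolist(),np.array(P["K"])[0])
off=R0.T@(c-s["tcp_pos"])
yaw0=np.arctan2(R0[1,1],R0[0,1]);print("yaw0",yaw0)
for name,xy,z,yaw in [("hold",(0.565,0.03),0.33,yaw0),("wrench",(0.50,-0.30),0.25,np.pi/2-0.31),("wrench",(0.50,-0.30),0.25,-np.pi/2-0.31)]:
    print(name,inc([*xy,z],tool_R(yaw)))
# expected lug/stop
c0=np.array([0.569,0.035])
for u,v,z in [(190,221,.046),(190,248,.054),(220,231,.076)]:
    w=world("top",u,v,z=z);print(w)
E
```

```text
[[-0.919  0.395  0.   ]
 [ 0.395  0.919  0.   ]
 [ 0.     0.    -1.   ]]
cam in tool [ 0.07   0.001 -0.17 ] cam axes in tool [[-0.001, -0.969, -0.246], [1.0, -0.001, 0.001], [-0.001, -0.246, 0.969]] [339.54122435   0.         314.51769082]
yaw0 1.1649849110223012
hold -0.5073 -0.3744 -0.1154 0.0000 -0.0000 0.0000
wrench -0.5778 -0.7032 -0.0354 0.0000 -0.0000 -0.0305
wrench -0.5778 -0.7032 -0.0354 -0.0000 -0.0000 0.9695
[0.60201431 0.12634199 0.046     ]
[0.52639565 0.1189138  0.054     ]
[0.57198734 0.03601947 0.076     ]
```

Call:
play_rows:
  increments: "-0.48 -0.37 -0.08 0 0 0 0;-0.48 -0.37 -0.08 0 0 0 0;-0.48 -0.37 -0.08 0 0 0 0;-0.48 -0.37 -0.08 0 0 0 0;-0.48 -0.37 -0.08 0 0 0 0;-0.48 -0.37 -0.08 0 0 0 0;-0.48 -0.37 -0.08 0 0 0 0;-0.48 -0.37 -0.08 0 0 0 0;-0.48 -0.37 -0.08 0 0 0 0;-0.48 -0.37 -0.08 0 0 0 0;-0.48 -0.37 -0.08 0 0 0 0;-0.48 -0.37 -0.08 0 0 0 0;-0.48 -0.37 -0.08 0 0 0 0;-0.48 -0.37 -0.08 0 0 0 0;-0.48 -0.37 -0.08 0 0 0 0;-0.48 -0.37 -0.08 0 0 0 0;-0.48 -0.37 -0.08 0 0 0 0;-0.48 -0.37 -0.08 0 0 0 0;-0.48 -0.37 -0.08 0 0 0 0"

```text
t: 2.38
tcp_pos: [0.5409, 0.0459, 0.2943]
orientation: [-0.631, -3.077, -0.0]
force: [0.4, 0.5, 0.9]
opening: 0.998
```

Run:
```python
from h import *
import pickle
P=manip.camera_params("wrist");im,d=manip.capture("wrist");s=manip.read_state();print(s["tcp_pos"],s["t"],s["force"])
cv2.imwrite("pics/w1.png",im);pickle.dump((P,im,d),open("w1.pkl","wb"))
for n in ["hex_center","lug","cap","filter_holder"]:
    for r in manip.pinpoint(n,"wrist")[:3]:
        u,v=r["xy"];print(n,round(r["p"],2),np.round(r["xy"],0),np.round(world("wrist",u,v,d=d[int(v),int(u)],P=P),3))
print(inc([0.46,-0.30,0.25],tool_R(np.pi/2-0.31)))
# orthographic rectification at top plane of boss
z=.076
g=np.zeros((400,400,2),np.float32)
K=np.array(P["K"]);R=np.array(P["R"]);t=np.array(P["t"])
yy,xx=np.mgrid[0:400,0:400]
X=np.stack([0.572+(200-yy)*.0005,0.036+(200-xx)*.0005,np.full(xx.shape,z)],-1)@R.T+t
q=X@K.T;q=(q[...,:2]/q[...,2:]).astype(np.float32)
o1=cv2.remap(im,q,None,cv2.INTER_CUBIC)
cv2.imwrite("pics/w1o.png",np.hstack([o1,cv2.resize(im,(533,400))])[:,:800])
```

```text
[0.54100813 0.04600674 0.29440242] 2.4333 [-0.193666    0.32026601 -0.73929059]
hex_center 0.56 [318. 240.] [0.565 0.042 0.078]
lug 0.63 [371. 179.] [0.526 0.127 0.049]
lug 0.16 [320. 234.] [0.559 0.047 0.077]
cap 0.76 [320. 236.] [0.561 0.045 0.077]
filter_holder 0.68 [320. 230.] [0.555 0.048 0.076]
-0.0612 -0.3498 0.0446 0.0000 0.0000 -0.0301
```

View pics/w1o.png

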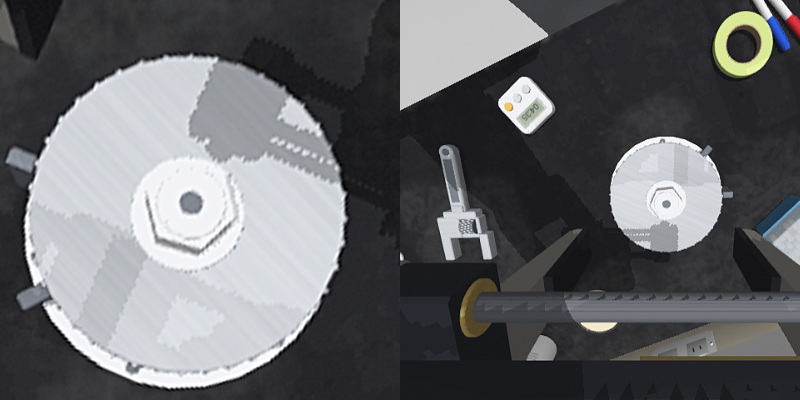

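```bash
cat >> h.py <<'E'
def cloud(P,d):
    K=np.array(P["K"]);R=np.array(P["R"]);t=np.array(P["t"])
    v,u=np.mgrid[0:480,0:640]
    c=np.stack([(u-K[0,2])/K[0,0]*d,(v-K[1,2])/K[1,1]*d,d],-1)
    return (c-t)@R
def fit_hex(p,af=.020):
    # p: Nx2 interior points of hexagon; area overlap fit by symmetric: corner angle by scanning support widths
    best=None
    c=(p.max(0)+p.min(0))/2
    w=[];A=np.arange(0,np.pi/3,.01)
    for a in A:
        ex=[]
        for k in range(6):
            n=np.array([np.cos(a+k*np.pi/3),np.sin(a+k*np.pi/3)]);ex.append(np.percentile(p@n,99))
        w.append(ex)
    w=np.array(w);s=w.sum(1);i=s.argmin();n=np.c_[np.cos(A[i]+np.arange(6)*np.pi/3),np.sin(A[i]+np.arange(6)*np.pi/3)]
    ctr=np.linalg.lstsq(np.c_[n,np.ones(6)],w[i],rcond=None)[0]
    return A[i],ctr,w[i]
E
python3 - <<'E'
from h import *
import pickle
P,im,d=pickle.load(open("w1.pkl","rb"));C=cloud(P,d)
r=np.hypot(C[...,0]-.571,C[...,1]-.04)
m=(r<.03)&(d>0)
print(np.histogram(C[m][:,2],bins=np.arange(.04,.09,.004)))
m2=m&(C[...,2]>.068);print(m2.sum());print(fit_hex(C[m2][:,:2]))
mc=(r<.12)&(C[...,2]>.048)&(C[...,2]<.062)&(d>0);p=C[mc][:,:2]
print("cap bb",p.min(0),p.max(0))
# ortho crop large
K=np.array(P["K"]);R=np.array(P["R"]);t=np.array(P["t"])
yy,xx=np.mgrid[0:500,0:500]
X=np.stack([0.571+(250-yy)*.00015,0.040+(250-xx)*.00015,np.full(xx.shape,.076)],-1)@R.T+t
q=X@K.T;q=(q[...,:2]/q[...,2:]).astype(np.float32)
o=cv2.remap(im,q,None,cv2.INTER_CUBIC);zz=cv2.remap(C[...,2].astype(np.float32),q,None,cv2.INTER_NEAREST)
zz=np.clip((zz-.045)/.035*255,0,255).astype(np.uint8);zz=cv2.cvtColor(zz,cv2.COLOR_GRAY2BGR)
cv2.imwrite("pics/hex.png",cv2.resize(np.hstack([o,zz]),(800,400)))
E
```

```text
(array([  0,   0,   3, 689,  28,  21,  23,  23, 307, 668,   0,   0]), array([0.04 , 0.044, 0.048, 0.052, 0.056, 0.06 , 0.064, 0.068, 0.072,
       0.076, 0.08 , 0.084, 0.088]))
998
(np.float64(0.8200000000000001), array([0.56955055, 0.04112192, 0.01960683]), array([ 0.43812311, -0.10751425, -0.52585266, -0.39910236,  0.14651151,
        0.56547564]))
cap bb [ 0.48502056 -0.0446075 ] [0.65451371 0.13134483]
```

View pics/hex.png

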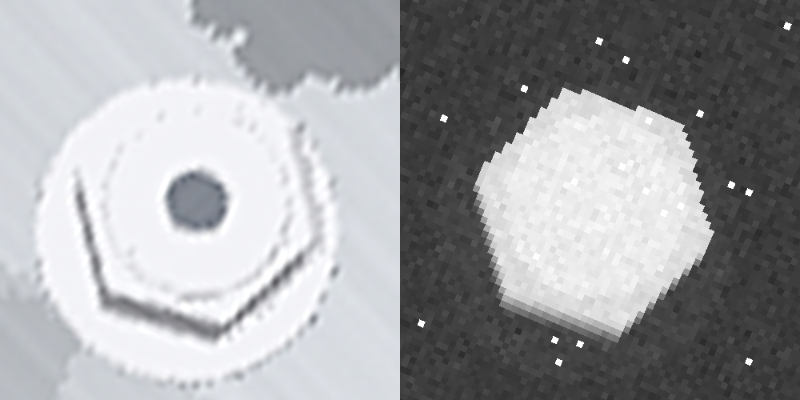

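Call:
play_rows:
  increments: "-0.06 -0.35 0.045 0 0 -0.03 0;-0.06 -0.35 0.045 0 0 -0.03 0;-0.06 -0.35 0.045 0 0 -0.03 0;-0.06 -0.35 0.045 0 0 -0.03 0;-0.06 -0.35 0.045 0 0 -0.03 0;-0.06 -0.35 0.045 0 0 -0.03 0;-0.06 -0.35 0.045 0 0 -0.03 0;-0.06 -0.35 0.045 0 0 -0.03 0;-0.06 -0.35 0.045 0 0 -0.03 0;-0.06 -0.35 0.045 0 0 -0.03 0;-0.06 -0.35 0.045 0 0 -0.03 0;-0.06 -0.35 0.045 0 0 -0.03 0;-0.06 -0.35 0.045 0 0 -0.03 0"

```text
t: 3.72
tcp_pos: [0.4593, -0.2986, 0.2498]
orientation: [0.483, 3.104, 0.0]
force: [-0.1, 0.0, 0.2]
opening: 0.999
```

The hexagon shows clearly, centred near (0.570, 0.041), with edges at about 0.25 rad. Next I'll measure the wrench.

```bash
cat >> h.py <<'E'
from scipy.optimize import minimize
def fit_poly(p,polyf,x0,cell,sc=(.003,.003,.05)):
    # maximise overlap of top-surface grid cells with model polygons; p Nx2 occupied
    lo=p.min(0)-.03;n=np.ceil((p.max(0)+.03-lo)/cell).astype(int)
    occ=np.zeros((n[1],n[0]),np.uint8);ij=((p-lo)/cell).astype(int);occ[ij[:,1],ij[:,0]]=255
    occ=cv2.morphologyEx(occ,cv2.MORPH_CLOSE,np.ones((5,5)))
    f=cv2.GaussianBlur(occ.astype(np.float32)/255,(0,0),2)
    def cost(x):
        m=np.zeros_like(occ)
        R=np.array([[np.cos(x[2]),-np.sin(x[2])],[np.sin(x[2]),np.cos(x[2])]])
        for q in polyf: cv2.fillPoly(m,[np.round(((q@R.T+x[:2]-lo)/cell)*16).astype(np.int32)],255,shift=4)
        return np.abs(cv2.GaussianBlur(m.astype(np.float32)/255,(0,0),2)-f).sum()/f.sum()
    best=None
    for k in range(3):
        r=minimize(cost,x0 if best is None else best.x,method="Nelder-Mead",options=dict(initial_simplex=[np.array(x0 if best is None else best.x)+d for d in np.vstack([np.zeros(3),np.diag(sc)])]))
        if best is None or r.fun<best.fun: best=r
    return best.x,best.fun
rect=lambda a,b,c,d:np.array([[a,c],[b,c],[b,d],[a,d]],float)/1000
WR=[rect(-177,-70,-12,12),rect(-70,-24,-36,34),rect(-24,16,-36,-20)]
HEX=[np.array([[np.cos(a),np.sin(a)] for a in np.arange(6)*np.pi/3])*.02/np.cos(np.pi/6)]
E
python3 - <<'E'
from h import *
import pickle
P,im,d=pickle.load(open("w1.pkl","rb"));C=cloud(P,d)
r=np.hypot(C[...,0]-.571,C[...,1]-.04);m=(r<.03)&(d>0)&(C[...,2]>.073)
for x0 in ([.57,.041,.2],[.57,.041,.35]): print("hex",fit_poly(C[m][:,:2],HEX,x0,.0005))
P=manip.camera_params("wrist");im,d=manip.capture("wrist");s=manip.read_state();print(s["tcp_pos"],s["t"])
pickle.dump((P,im,d),open("w2.pkl","wb"))
for n in ["wrench","worm_axle","moving_jaw"]:
    for r in manip.pinpoint(n,"wrist")[:3]:
        u,v=r["xy"];print(n,round(r["p"],2),np.round(r["xy"],0),np.round(world("wrist",u,v,d=d[int(v),int(u)],P=P),3))
C=cloud(P,d);m=(d>0)&(C[...,2]>.009)&(C[...,2]<.04)&(np.abs(C[...,0]-.48)<.12)&(np.abs(C[...,1]+.29)<.1)
p=C[m];print(len(p),p.min(0),p.max(0))
J=rect(-24,16,30,45)
for x0 in ([.53,-.30,-.31],[.525,-.31,-.25]): print("wr",fit_poly(p[:,:2],WR+[J],x0,.001))
cv2.imwrite("pics/w2.png",im)
E
```

```text
hex (array([0.56934073, 0.04053104, 0.20801304]), np.float64(0.04262467846274376))
hex (array([0.56947391, 0.04053209, 0.28333858]), np.float64(0.03877123445272446))
[ 0.45933569 -0.29853737  0.24987566] 3.7667
wrench 0.51 [625. 219.] [0.559 0.026 0.055]
worm_axle 0.88 [333. 241.] [ 0.491 -0.285  0.026]
moving_jaw 0.23 [622. 224.] [0.562 0.022 0.056]
4718 [ 0.36123684 -0.34882989  0.00912426] [ 0.55392459 -0.23767617  0.02958242]
wr (array([ 0.52442831, -0.31133845, -0.38689714]), np.float64(0.10414790362119675))
wr (array([ 0.52461598, -0.31149779, -0.38471745]), np.float64(0.10792452841997147))
```

View pics/w2.png

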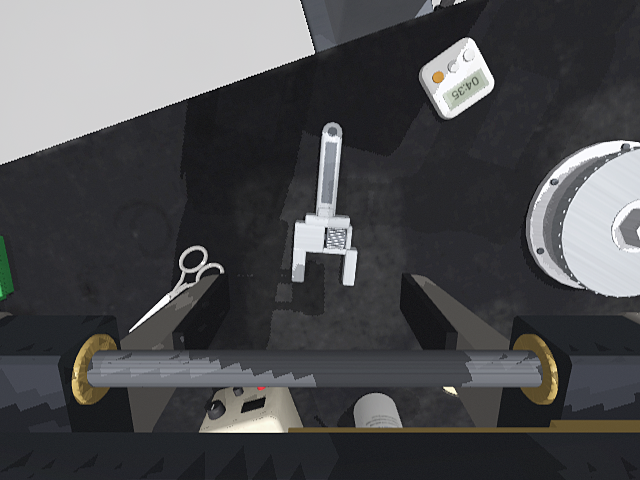

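Run:
```python
from h import *
for z in (.08,.004): print(inc([.4448,-.2786,z],tool_R(1.185)))
```

```text
0.0199 0.0149 0.1698 0.0000 0.0001 0.0245
0.0200 0.0149 0.2458 0.0000 0.0001 0.0245
```

Call:
play_rows:
  increments: "0.02 0.015 0.03 0 0 0.0245 0;0.02 0.015 0.07 0 0 0.0245 0;0.02 0.015 0.11 0 0 0.0245 0;0.02 0.015 0.15 0 0 0.0245 0;0.02 0.015 0.18 0 0 0.0245 0;0.02 0.015 0.20 0 0 0.0245 0;0.02 0.015 0.215 0 0 0.0245 0;0.02 0.015 0.23 0 0 0.0245 0;0.02 0.015 0.24 0 0 0.0245 0;0.02 0.015 0.245 0 0 0.0245 0;0.02 0.015 0.245 0 0 0.0245 0;0.02 0.015 0.245 0 0 0.0245 0"

```text
t: 4.92
tcp_pos: [0.4451, -0.2785, 0.0052]
orientation: [0.602, 3.083, -0.0]
force: [0.8, -0.2, 0.4]
opening: 0.998
```

Call:
play_rows:
  increments: "0 0 0.001 0 0 0 1;0 0 0.001 0 0 0 1;0 0 0.001 0 0 0 1;0 0 0.001 0 0 0 1;0 0 0.001 0 0 0 1;0 0 0.001 0 0 0 1;0 0 0.001 0 0 0 1;0 0 0.001 0 0 0 1;0 0 0.001 0 0 0 1;0 0 0.001 0 0 0 1;0 0 0.001 0 0 0 1;0 0 0.001 0 0 0 1"
  grip_force: 50

```text
t: 5.92
tcp_pos: [0.4451, -0.2786, 0.0042]
orientation: [0.601, 3.083, -0.0]
force: [-0.0, -0.9, 0.4]
opening: 0.257
```

Call:
play_rows:
  increments: "0 0 -0.02 0 0 0 1;0 0 -0.05 0 0 0 1;0 0 -0.08 0 0 0 1;0 0 -0.11 0 0 0 1;0 0 -0.14 0 0 0 1;0 0 -0.14 0 0 0 1;0 0 -0.14 0 0 0 1"

```text
t: 6.5
tcp_pos: [0.4455, -0.2788, 0.1449]
orientation: [0.601, 3.081, -0.002]
force: [-0.2, -0.2, -5.9]
opening: 0.258
```

Run:
```python
from h import *
import pickle
s=manip.read_state();print(s["tcp_pos"],s["force"],s["wrist_torque"],s["opening"])
P=manip.camera_params("wrist");im,d=manip.capture("wrist");pickle.dump((P,im,d),open("w3.pkl","wb"));cv2.imwrite("pics/w3.png",im)
for n in ["wrench","worm_axle"]:
    for r in manip.pinpoint(n,"wrist")[:3]:
        u,v=r["xy"];print(n,round(r["p"],2),np.round(r["xy"],0),np.round(world("wrist",u,v,d=d[int(v),int(u)],P=P),3))
# expected in-hand
h=np.array(s["tcp_pos"]);R=np.array(P["R"])
C=cloud(P,d)
th=1.185-np.pi/2
L=(C-h)@np.array([[np.cos(th),-np.sin(th),0],[np.sin(th),np.cos(th),0],[0,0,1]]); 
L[...,0]-=.086  # local wrench frame estimate
m=(d>0)&(L[...,2]>-.005)&(L[...,2]<.035)&(L[...,0]>-.2)&(L[...,0]<.03)&(abs(L[...,1])<.06)
q=L[m]
for a in range(-180,20,10):
    k=q[(q[:,0]>a/1000)&(q[:,0]<=(a+10)/1000)]
    if len(k)>8: print(a,len(k),np.round(np.percentile(k[:,1],[2,98])*1000,1),np.round(np.median(k[:,2])*1000,1))
k=q[(q[:,2]>.014)];print("x max",np.percentile(q[:,0],99.5),"xmin",np.percentile(q[:,0],.5))
```

```text
[ 0.4455336  -0.27881521  0.14491683] [-0.16393438 -0.17720029 -5.85388734] [ 0.04282867  0.11234385 -0.00110467] 0.25775180851174595
wrench 0.79 [312. 421.] [ 0.643 -0.361 -0.002]
worm_axle 0.59 [339. 377.] [ 0.426 -0.264  0.25 ]
-180 380 [-7.2  9.5] 12.0
-170 1173 [-9.7 11.8] 12.5
-160 1195 [-10.4  12.5] 12.3
-150 1139 [-10.1  12.3] 12.4
-140 1080 [-10.2  12.4] 12.3
-130 1037 [-10.5  12.2] 12.3
-120 983 [-10.5  12.3] 12.3
-110 931 [-10.4  12.4] 12.3
-100 2452 [-23.6  25.2] 13.2
-90 1008 [-10.9  12.6] 12.3
-80 934 [-10.9  12.6] 13.4
-70 917 [-12.   13.7] 14.8
-50 301 [ 4.1 22.6] 22.4
-40 1055 [-22.1  23. ] 15.4
-30 839 [-24.1  24.7] 14.4
-20 166 [-26.2  28.8] 14.5
-10 52 [-19.6  29. ] 2.0
x max -0.013139413159283884 xmin -0.17342997629427642
```

View pics/w3.png

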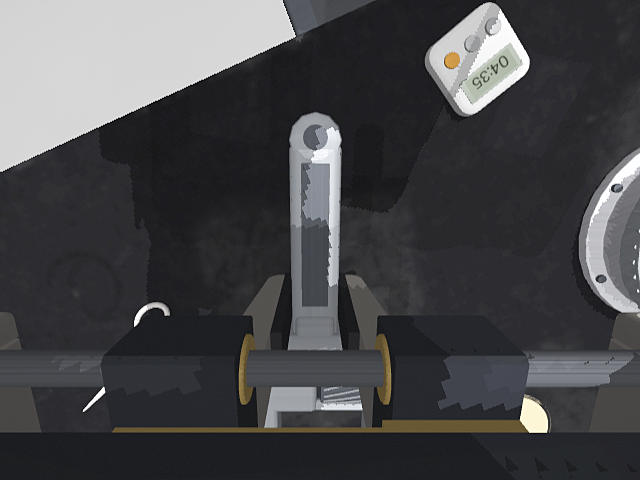

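Run:
```python
from h import *
print(inc([.4825,.0131,.145],tool_R(1.821)));print(inc([.4825,.0131,.086],tool_R(1.821)))
```

```text
0.0733 0.2840 -0.0025 0.0005 -0.0008 -0.2023
0.0731 0.2840 0.0565 0.0005 -0.0008 -0.2023
```

Call:
play_rows:
  increments: "0.02 0.04 -0.002 0 0 0 1;0.04 0.08 -0.002 0 0 -0.03 1;0.06 0.12 -0.002 0 0 -0.06 1;0.073 0.16 -0.002 0 0 -0.09 1;0.073 0.2 -0.002 0 0 -0.12 1;0.073 0.235 -0.002 0 0 -0.15 1;0.073 0.26 -0.002 0 0 -0.18 1;0.073 0.275 -0.002 0.0005 -0.0008 -0.2023 1;0.073 0.284 -0.002 0.0005 -0.0008 -0.2023 1;0.073 0.284 0.02 0.0005 -0.0008 -0.2023 1;0.073 0.284 0.04 0.0005 -0.0008 -0.2023 1;0.073 0.284 0.052 0.0005 -0.0008 -0.2023 1;0.073 0.284 0.052 0.0005 -0.0008 -0.2023 1;0.073 0.284 0.052 0.0005 -0.0008 -0.2023 1"

```text
t: 7.82
tcp_pos: [0.4813, 0.0126, 0.0893]
orientation: [0.388, -3.114, -0.0]
force: [0.2, 1.0, -3.1]
opening: 0.258
```

Run:
```python
from h import *
s=manip.read_state();print(s["tcp_pos"],s["force"])
o=[]
for c in ["side","top"]:
    im,d=manip.capture(c);np.save(c+"1.npy",d);cv2.imwrite(f"pics/{c}1f.png",im)
    u,v=proj(c,[.545,.03,.09]).astype(int);w,h=(70,70) if c=="side" else (50,50)
    u0,v0=u-w,v-h;cr=im[v0:v+h,u0:u+w].copy();k=400/cr.shape[1];cr=cv2.resize(cr,(400,400),interpolation=cv2.INTER_CUBIC)
    o.append(cr);print(c,u0,v0,k)
cv2.imwrite("pics/s1.png",np.hstack(o))
```

```text
[0.48129726 0.01255316 0.08926274] [ 0.19685753  0.97774004 -3.14461768]
side 204 116 2.857142857142857
top 170 190 4.0
```

View pics/s1.png

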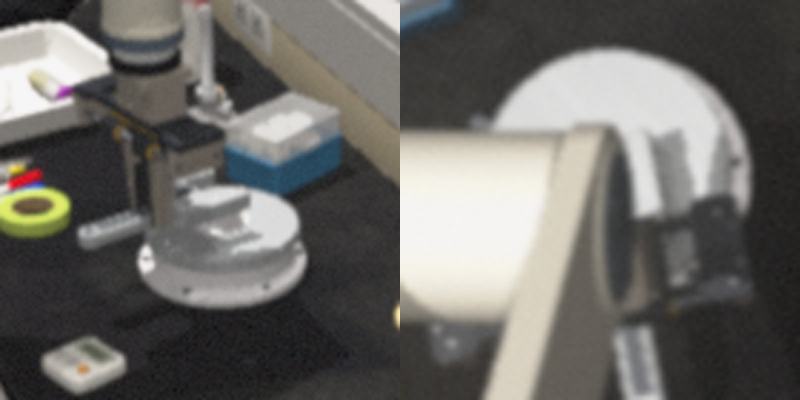

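Call:
play_rows:
  increments: "0 0 0.005 0 0 0 1;0 0 0.01 0 0 0 1;0 0 0.014 0 0 0 1;0 0 0.017 0 0 0 1;0 0 0.017 0 0 0 1"

```text
t: 8.33
tcp_pos: [0.4823, 0.0126, 0.0731]
orientation: [0.389, -3.116, 0.0]
force: [0.5, 0.9, -5.0]
opening: 0.257
```

Call:
play_rows:
  increments: "0 0 0.004 0 0 0 1;0 0 0.008 0 0 0 1;0 0 0.011 0 0 0 1;0 0 0.013 0 0 0 1;0 0 0.014 0 0 0 1;0 0 0.0145 0 0 0 1;0 0 0.0145 0 0 0 1"

```text
t: 8.92
tcp_pos: [0.4823, 0.0127, 0.0586]
orientation: [0.389, -3.116, -0.0]
force: [-0.3, 0.3, -4.2]
opening: 0.256
```

Call:
play_rows:
  increments: "0 0 0.0008 0 0 0 1;0 0 0.0008 0 0 0 1;0 0 0.0008 0 0 0 0.7;0 0 0.0008 0 0 0 0.6;0 0 0.0008 0 0 0 0.5;0 0 0.0008 0 0 0 0.5;0 0 0.0008 0 0 0 0.5;0 0 0.0008 0 0 0 0.5;0 0 -0.02 0 0 0 0.5;0 0 -0.06 0 0 0 0.5;0 0 -0.1 0 0 0 0.5;0.04 0 -0.13 0 0 0 0.5;0.08 0 -0.14 0 0 0 0.5;0.12 0 -0.14 0 0 0 0.5;0.12 0 -0.14 0 0 0 0.5;0.12 0 -0.14 0 0 0 0.5"

```text
t: 10.25
tcp_pos: [0.3644, -0.0172, 0.199]
orientation: [0.388, -3.117, 0.0]
force: [0.8, -0.1, 1.0]
opening: 0.498
```

Run:
```python
from h import *
import pickle
s=manip.read_state();print(s["tcp_pos"],s["force"],s["t"])
P=manip.camera_params("wrist");im,d=manip.capture("wrist");pickle.dump((P,im,d),open("w4.pkl","wb"))
for n in ["wrench","worm_axle","hex_center","lug"]:
    for r in manip.pinpoint(n,"wrist")[:2]:
        u,v=r["xy"];print(n,round(r["p"],2),np.round(r["xy"],0),np.round(world("wrist",u,v,d=d[int(v),int(u)],P=P),3))
C=cloud(P,d);m=(d>0)&(C[...,2]>.063)&(C[...,2]<.09)&(np.hypot(C[...,0]-.52,C[...,1]-.03)<.16)
p=C[m];print(len(p),p.min(0),p.max(0))
J=rect(-24,16,30,45)
H=HEX[0]+[.005,.005]
print(fit_poly(p[:,:2],WR+[J,H],[.566,.034,.25],.001))
yy,xx=np.mgrid[0:560,0:560];K=np.array(P["K"]);R=np.array(P["R"])
X=np.stack([0.60-yy*.0004,0.15-xx*.0004,np.full(xx.shape,.074)],-1)@R.T+P["t"];q=X@K.T;q=(q[...,:2]/q[...,2:]).astype(np.float32)
cv2.imwrite("pics/w4.png",cv2.remap(im,q,None,cv2.INTER_CUBIC))
```

```text
[ 0.36436307 -0.01716916  0.19904152] [ 0.77412955 -0.1087826   1.00363623] 10.25
wrench 0.65 [313. 417.] [0.553 0.03  0.068]
worm_axle 0.87 [328. 395.] [0.515 0.036 0.079]
hex_center 0.68 [316. 423.] [0.553 0.033 0.076]
lug 0.62 [405. 403.] [0.359 0.01  0.283]
lug 0.32 [317. 420.] [0.549 0.034 0.075]
4590 [ 0.39545481 -0.01655239  0.06301106] [0.56979838 0.07397585 0.08265703]
(array([0.56643196, 0.0351964 , 0.25182086]), np.float64(0.87956702709198))
```

View pics/w4.png

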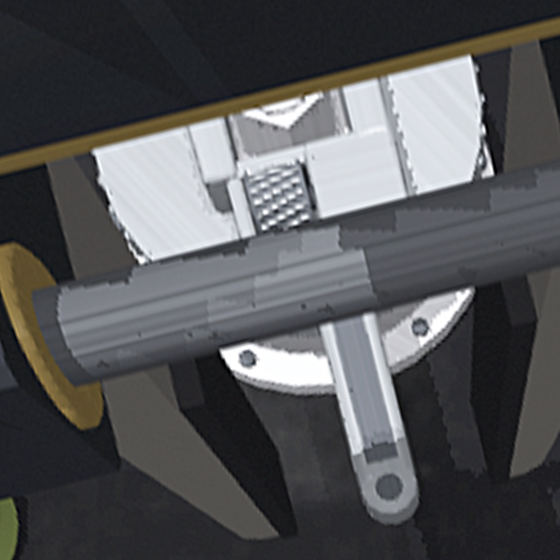

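Run:
```python
from h import *
s=manip.read_state();print(np.round(s["q"],3))
e=np.array([np.cos(.25),np.sin(.25)]);c=np.array([.5207,.0383])
for z in (.12,.084):
  for yaw in (.25,): print(inc([*(c-.014*e),z],tool_R(yaw)))
```

```text
[-0.049 -0.046  2.155 -0.     1.034 -1.869]
-0.1482 0.0155 0.0784 -0.0003 -0.0004 0.4996
-0.1483 0.0155 0.1144 -0.0003 -0.0004 0.4996
```

Call:
play_rows:
  increments: "0 0 0 0 0 0.04 1;0 0 0 0 0 0.08 1;0 0 0 0 0 0.12 1;-0.03 0 0 0 0 0.16 1;-0.06 0 0 0 0 0.2 1;-0.09 0 0 0 0 0.24 1;-0.12 0.005 0.01 0 0 0.28 1;-0.148 0.0155 0.03 0 0 0.32 1;-0.148 0.0155 0.05 0 0 0.36 1;-0.148 0.0155 0.07 0 0 0.4 1;-0.148 0.0155 0.09 0 0 0.44 1;-0.148 0.0155 0.1 0 0 0.48 1;-0.148 0.0155 0.107 0 0 0.5 1;-0.148 0.0155 0.107 0 0 0.5 1;-0.148 0.0155 0.107 0 0 0.5 1"

```text
t: 11.75
tcp_pos: [0.507, 0.0351, 0.0904]
orientation: [-1.923, -2.481, 0.003]
force: [-0.2, 0.3, 0.3]
opening: 0.001
```

Call:
play_rows:
  increments: "0 0 0.004 0 0 0 1;0 0 0.006 0 0 0 1;0 0 0.007 0 0 0 1;0 0 0.0075 0 0 0 1;0 0 0.0075 0 0 0 1"

```text
t: 12.17
tcp_pos: [0.5071, 0.0351, 0.0831]
orientation: [-1.923, -2.481, 0.003]
force: [0.1, -0.2, -1.1]
opening: 0.004
```

Call:
play_rows:
  increments: "0 0 0.001 0 0 0 1;0 0 0.001 0 0 0 1"

```text
t: 12.33
tcp_pos: [0.5072, 0.0351, 0.0822]
orientation: [-1.923, -2.482, 0.003]
force: [0.0, 0.8, -0.7]
opening: 0.005
```

Call:
play_rows:
  increments: "0 0 0.001 0 0 0 1;0 0 0.001 0 0 0 1"

```text
t: 12.5
tcp_pos: [0.5072, 0.035, 0.0812]
orientation: [-1.923, -2.482, 0.002]
force: [-0.2, 0.2, 0.2]
opening: 0.004
```

Call:
play_rows:
  increments: "0 0 0.0007 0 0 0 1;0 0 0.0007 0 0 0 1"

```text
t: 12.67
tcp_pos: [0.5071, 0.035, 0.0804]
orientation: [-1.923, -2.482, 0.003]
force: [0.5, 1.3, -0.3]
opening: 0.001
```

Call:
play_rows:
  increments: "0 0 -0.003 0 0 0 1;0 0.007 -0.003 0 0 0 1;0 0.013 -0.003 0 0 0 1;0 0.013 -0.003 0 0 0 1;0 0.013 -0.002 0 0 0 1;0 0.013 -0.0015 0 0 0 1"

```text
t: 13.17
tcp_pos: [0.5197, 0.0383, 0.0817]
orientation: [-1.923, -2.482, 0.003]
force: [0.2, -1.1, 5.7]
opening: 0.004
```

Call:
play_rows:
  increments: "0 0 0.0008 0 0 0 1;0 0 0.0008 0 0 0 1"

```text
t: 13.33
tcp_pos: [0.5204, 0.0385, 0.0816]
orientation: [-1.923, -2.483, 0.001]
force: [-1.0, 0.9, 8.1]
opening: 0.004
```

Call:
play_rows:
  increments: "0 0.002 0.0006 0 0 0 1;0 0.004 0.0006 0 0 0 1;0 0.006 0.0006 0 0 0 1;0 0.008 0.0006 0 0 0 1"

```text
t: 13.67
tcp_pos: [0.5277, 0.0404, 0.0816]
orientation: [-1.923, -2.482, 0.002]
force: [-3.2, -1.0, 10.3]
opening: 0.005
```

Call:
play_rows:
  increments: "0 0.002 0.0006 0 0 0 1;0 0.004 0.0006 0 0 0 1;0 0.006 0.0006 0 0 0 1"

```text
t: 13.92
tcp_pos: [0.5331, 0.0417, 0.0812]
orientation: [-1.923, -2.482, 0.003]
force: [-0.5, -0.7, 3.1]
opening: 0.005
```

Run:
```python
from h import *
for c in ["top","side"]:
    im,d=manip.capture(c);cv2.imwrite(f"pics/{c}2f.png",im)
s=manip.read_state();print(s["tcp_pos"],s["force"],s["wrist_torque"])
```

```text
[0.5335345  0.04179852 0.08105318] [0.59437149 0.68833245 3.12541828] [-0.04269356  0.06659167 -0.00130974]
```

Call:
play_rows:
  increments: "0 0 -0.004 0 0 0 1;0 -0.012 -0.004 0 0 0 1;0 -0.024 -0.004 0 0 0 1;0 -0.024 -0.003 0 0 0 1;0 -0.024 0 0 0 0 1;0 -0.024 0.0003 0 0 0 1;0 -0.022 0.0003 0 0 0 1;0 -0.020 0.0003 0 0 0 1;0 -0.018 0.0003 0 0 0 1;0 -0.016 0.0003 0 0 0 1;0 -0.014 0.0003 0 0 0 1"

```text
t: 14.93
tcp_pos: [0.5208, 0.0384, 0.0816]
orientation: [-1.923, -2.483, 0.002]
force: [-3.5, -0.5, 12.0]
opening: 0.008
```

Call:
play_rows:
  increments: "0 0.002 0.0006 0 0 0 1;0 0.004 0.0006 0 0 0 1;0 0.006 0.0006 0 0 0 1;0 0.008 0.0006 0 0 0 1;0 0.010 0.0006 0 0 0 1"

```text
t: 15.35
tcp_pos: [0.5311, 0.041, 0.0815]
orientation: [-1.923, -2.483, 0.002]
force: [-2.3, -0.7, 6.8]
opening: 0.006
```

Call:
play_rows:
  increments: "0 0 -0.004 0 0 0 1;0 -0.012 -0.004 0 0 0 1;0 -0.022 -0.004 0 0 0 1;0 -0.022 -0.003 0 0 0 1;0 -0.022 0 0 0 0 1;0 -0.022 0.0007 0 0 0 1;0 -0.020 0.0007 0 0 0 1;0 -0.018 0.0007 0 0 0 1;0 -0.016 0.0007 0 0 0 1;0 -0.014 0.0007 0 0 0 1;0 -0.012 0.0007 0 0 0 1"

```text
t: 16.27
tcp_pos: [0.5198, 0.0383, 0.0815]
orientation: [-1.923, -2.483, 0.001]
force: [-4.9, 1.1, 12.4]
opening: 0.005
```

Call:
play_rows:
  increments: "0 0.002 0.0006 0 0 0 1;0 0.004 0.0006 0 0 0 1;0 0.006 0.0006 0 0 0 1;0 0.008 0.0006 0 0 0 1;0 0.010 0.0006 0 0 0 1"

```text
t: 16.68
tcp_pos: [0.5297, 0.0413, 0.0816]
orientation: [-1.923, -2.482, 0.001]
force: [-4.4, 1.4, 10.9]
opening: 0.002
```

Call:
play_rows:
  increments: "0 0 -0.004 0 0 0 1;0 -0.012 -0.004 0 0 0 1;0 -0.022 -0.004 0 0 0 1;0 -0.022 -0.003 0 0 0 1;0 -0.022 0 0 0 0 1;0 -0.022 0.0006 0 0 0 1;0 -0.020 0.0006 0 0 0 1;0 -0.018 0.0006 0 0 0 1;0 -0.016 0.0006 0 0 0 1;0 -0.014 0.0006 0 0 0 1;0 -0.012 0.0006 0 0 0 1"

```text
t: 17.6
tcp_pos: [0.5181, 0.0386, 0.0816]
orientation: [-1.923, -2.481, 0.002]
force: [-4.7, 2.0, 10.5]
opening: 0.002
```

Call:
play_rows:
  increments: "0 0.002 0.0006 0 0 0 1;0 0.004 0.0006 0 0 0 1;0 0.006 0.0006 0 0 0 1;0 0.008 0.0006 0 0 0 1;0 0.010 0.0006 0 0 0 1"

```text
t: 18.02
tcp_pos: [0.5277, 0.0417, 0.0816]
orientation: [-1.922, -2.479, 0.002]
force: [-5.8, 1.9, 11.0]
opening: 0.005
```

Call:
play_rows:
  increments: "0 0 -0.03 0 0 0 1;0.03 0 -0.06 0 0 0 1;0.05 0 -0.09 0 0 0 1;0.07 0 -0.11 0 0 0 1;0.07 0 -0.11 0 0 0 1"

```text
t: 18.43
tcp_pos: [0.5132, 0.1125, 0.1962]
orientation: [-1.923, -2.484, -0.008]
force: [0.2, -0.5, 0.2]
opening: 0.004
```

```bash
cat > look.py <<'E'
from h import *
import pickle,sys
s=manip.read_state();print(np.round(s["tcp_pos"],4),np.round(s["force"],1),s["t"])
P=manip.camera_params("wrist");im,d=manip.capture("wrist");pickle.dump((P,im,d),open(sys.argv[1]+".pkl","wb"))
for n in ["worm_axle","hex_center","lug"]:
    for r in manip.pinpoint(n,"wrist")[:1]:
        u,v=r["xy"];print(n,round(r["p"],2),np.round(r["xy"],0),np.round(world("wrist",u,v,d=d[int(v),int(u)],P=P),4))
yy,xx=np.mgrid[0:560,0:560];K=np.array(P["K"]);R=np.array(P["R"])
X=np.stack([0.66-yy*.0004,0.15-xx*.0004,np.full(xx.shape,.074)],-1)@R.T+P["t"];q=X@K.T;q=(q[...,:2]/q[...,2:]).astype(np.float32)
cv2.imwrite(f"pics/{sys.argv[1]}.png",cv2.remap(im,q,None,cv2.INTER_CUBIC))
E
python3 look.py w5
```

```text
[0.5132 0.1125 0.1962] [ 0.2 -0.5  0.2] 18.4333
hex_center 0.97 [349. 315.] [0.523  0.1266 0.2454]
lug 0.58 [334. 228.] [0.5299 0.1233 0.0498]
```

View pics/w5.png

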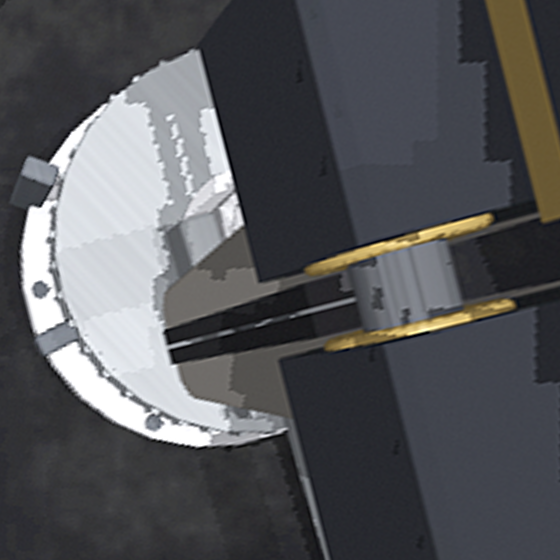

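Call:
play_rows:
  increments: "-0.014 0.037 -0.03 0 0 0 1;-0.014 0.037 -0.064 0 0 0 1;-0.014 0.037 -0.064 0 0 0 1;-0.014 0.037 -0.064 0 0 0 1"

```text
t: 18.97
tcp_pos: [0.5513, 0.1035, 0.2546]
orientation: [-1.924, -2.478, 0.002]
force: [-1.1, -0.4, 0.2]
opening: 0.002
```

```bash
python3 look.py w6
python3 - <<'E'
from h import *
import pickle
P,im,d=pickle.load(open("w6.pkl","rb"));C=cloud(P,d)
m=(d>0)&(C[...,2]>.066)&(C[...,2]<.085)&(np.hypot(C[...,0]-.52,C[...,1]-.03)<.17)
p=C[m];print(len(p))
for js in (4,6,8,10):
    print(js,fit_poly(p[:,:2],WR+[rect(-24,16,30-js,45-js),HEX[0]+[0.0,(10-js)/2000]],[.569,.036,.25],.001))
E
```

```text
[0.5513 0.1035 0.2546] [-1.1 -0.4  0.2] 18.9667
worm_axle 0.58 [278. 274.] [0.5252 0.0456 0.0794]
hex_center 0.8 [318. 281.] [0.55   0.1145 0.2657]
4366
4 (array([0.5673668 , 0.03886377, 0.27663565]), np.float64(0.6415250301361084))
6 (array([0.56712138, 0.0387721 , 0.28409744]), np.float64(0.6232135891914368))
8 (array([0.56683523, 0.04176588, 0.30639715]), np.float64(0.5978989601135254))
10 (array([0.56622296, 0.04015685, 0.29826746]), np.float64(0.5858464241027832))
```

View pics/w6.png

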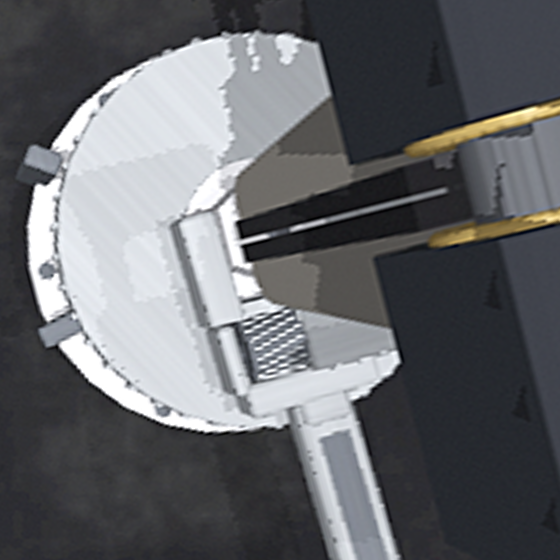

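```bash
cat > jaw.py <<'E'
from h import *
import pickle,sys
P,im,d=pickle.load(open(sys.argv[1]+".pkl","rb"));C=cloud(P,d);th=float(sys.argv[2]);o=np.array([.567,.038,.054])
for it in range(3):
    Rz=Ro.from_euler("z",th).as_matrix();L=(C-o)@Rz
    m=(d>0)&(L[...,2]>.008)&(L[...,2]<.03)&(abs(L[...,1])<.06)&(L[...,0]>-.2)&(L[...,0]<.03)
    q=L[m]*1000
    mid=[]
    for a in range(-165,-75,6):
        k=q[(q[:,0]>a)&(q[:,0]<=a+6)&(abs(q[:,1])<18)]
        if len(k)>15: mid.append((a+3,*np.percentile(k[:,1],[4,96])))
    mid=np.array(mid);c=np.polyfit(mid[:,0],mid[:,1:].mean(1),1);th+=np.arctan(c[0])
    o=o+Rz@np.array([0,c[1]/1000,0])
print("heading",round(th,3),"width",np.mean(mid[:,2]-mid[:,1]).round(1))
q=q[q[:,2]>15]
k=q[abs(q[:,1])<11];back=np.percentile(k[:,0],.5);
for a in range(-190,30,4):
    k=q[(q[:,0]>a)&(q[:,0]<=a+4)]
    if len(k)>5: 
        y=np.sort(k[:,1]);g=np.where(np.diff(y)>3)[0];print(a,len(k),[ (round(float(s[0]),1),round(float(s[-1]),1)) for s in np.split(y,g+1) if len(s)>2])
E
python3 jaw.py w6 .28 | tail -32
```

```text
-110 64 [(-11.9, 9.8)]
-106 59 [(-10.5, 10.5)]
-102 60 [(-11.1, 9.6)]
-98 63 [(-11.3, 10.0)]
-94 63 [(-11.2, 10.1)]
-90 60 [(-11.6, 8.7)]
-86 64 [(-11.4, 10.1)]
-82 58 [(-11.9, 9.5)]
-78 62 [(-10.3, 10.8)]
-74 66 [(-10.6, 9.5)]
-70 117 [(-24.3, 28.6)]
-66 171 [(-25.0, 28.9)]
-62 173 [(-24.9, 31.0)]
-58 207 [(-33.0, 33.0)]
-54 192 [(-34.0, 32.8)]
-50 197 [(-32.2, -1.0), (2.5, 32.7)]
-46 183 [(-24.7, -1.2), (2.8, 32.9)]
-42 158 [(-17.6, -1.1), (2.0, 32.6)]
-38 137 [(-10.9, 32.8)]
-34 122 [(-4.0, 32.8)]
-30 91 [(2.1, 34.8)]
-26 73 [(9.4, 34.8)]
-22 53 [(20.5, 34.4)]
-18 49 [(20.3, 34.4)]
-14 52 [(20.0, 34.6)]
-10 67 [(13.7, 34.5)]
-6 72 [(14.6, 34.5)]
-2 71 [(15.3, 34.6)]
2 71 [(15.2, 34.8)]
6 76 [(15.1, 34.6)]
10 77 [(13.5, 34.6)]
14 59 [(12.0, 34.1)]
```

```bash
sed -i 's/^print("heading"/print("origin_y0",o, end=" ");print("heading"/' jaw.py; python3 jaw.py w6 .28 | head -12
python3 - <<'E'
from h import *
# worm expected for heading .29 with hex centre touching: wrench y=0 -> hex
h=np.array([.5695,.0405]);th=.29;R=np.array([[np.cos(th),-np.sin(th)],[np.sin(th),np.cos(th)]])
w=h+R@np.array([-.043,.0145]);print("worm if x=0:",w)
for off in (-.011,): print(inc([*(w+R@[off,0]),.086],tool_R(th)))
E
```

```text
origin_y0 [0.566131   0.04102943 0.054     ] heading 0.296 width 21.5
-174 37 [(-8.9, 6.5)]
-170 55 [(-11.4, 9.7)]
-166 62 [(-11.9, 9.9)]
-162 55 [(-10.8, 10.0)]
-158 59 [(-11.0, 9.4)]
-154 63 [(-11.0, 10.4)]
-150 56 [(-11.4, 9.3)]
-146 62 [(-11.4, 10.1)]
-142 53 [(-11.6, 9.9)]
-138 63 [(-11.9, 9.6)]
-134 57 [(-10.8, 10.5)]
worm if x=0: [0.52414921 0.04209859]
-0.0545 -0.0488 0.1668 -0.0026 -0.0009 -0.0122
```

Run:
```python
from h import *
for z in (.13,.0855): print(inc([.5112,.0394,z],tool_R(.296)))
```

```text
-0.0533 -0.0514 0.1228 -0.0026 -0.0009 -0.0141
-0.0535 -0.0510 0.1673 -0.0026 -0.0009 -0.0141
```

Call:
play_rows:
  increments: "-0.02 -0.02 0.04 -0.0026 -0.0009 -0.0141 1;-0.04 -0.04 0.08 -0.0026 -0.0009 -0.0141 1;-0.0535 -0.051 0.12 -0.0026 -0.0009 -0.0141 1;-0.0535 -0.051 0.15 -0.0026 -0.0009 -0.0141 1;-0.0535 -0.051 0.167 -0.0026 -0.0009 -0.0141 1;-0.0535 -0.051 0.167 -0.0026 -0.0009 -0.0141 1;-0.0535 -0.051 0.167 -0.0026 -0.0009 -0.0141 1"

```text
t: 19.75
tcp_pos: [0.5098, 0.0392, 0.0846]
orientation: [-1.868, -2.522, 0.004]
force: [0.6, -0.3, 0.8]
opening: 0.001
```

Cmd z of about 0.0808, then drag.

Call:
play_rows:
  increments: "0 0.001 0.003 0 0 0 1;0 0.001 0.0038 0 0 0 1;0 0.003 0.0038 0 0 0 1;0 0.005 0.0038 0 0 0 1;0 0.007 0.0038 0 0 0 1;0 0.009 0.0038 0 0 0 1;0 0.011 0.0038 0 0 0 1;0 0.013 0.0038 0 0 0 1"

```text
t: 20.42
tcp_pos: [0.5218, 0.043, 0.0816]
orientation: [-1.868, -2.521, 0.005]
force: [-6.0, -0.9, 11.7]
opening: 0.007
```

Call:
play_rows:
  increments: "0 0.002 0.0006 0 0 0 1;0 0.004 0.0006 0 0 0 1;0 0.006 0.0006 0 0 0 1;0 0.008 0.0006 0 0 0 1"

```text
t: 20.75
tcp_pos: [0.5278, 0.0452, 0.0814]
orientation: [-1.866, -2.519, 0.009]
force: [-9.2, -0.5, 13.1]
opening: 0.006
```

Call:
play_rows:
  increments: "0 0 -0.004 0 0 0 1;0 -0.012 -0.004 0 0 0 1;0 -0.020 -0.004 0 0 0 1;0 -0.020 -0.003 0 0 0 1;0 -0.020 0 0 0 0 1;0 -0.020 0.0006 0 0 0 1;0 -0.018 0.0006 0 0 0 1;0 -0.016 0.0006 0 0 0 1;0 -0.014 0.0006 0 0 0 1;0 -0.012 0.0006 0 0 0 1;0 -0.01 0.0006 0 0 0 1"

```text
t: 21.67
tcp_pos: [0.5169, 0.0421, 0.0815]
orientation: [-1.864, -2.518, 0.013]
force: [-9.6, -1.5, 17.6]
opening: 0.006
```

Call:
play_rows:
  increments: "0 0.002 0.0006 0 0 0 1;0 0.004 0.0006 0 0 0 1;0 0.006 0.0006 0 0 0 1;0 0.008 0.0006 0 0 0 1"

```text
t: 22.0
tcp_pos: [0.5224, 0.044, 0.0813]
orientation: [-1.862, -2.515, 0.019]
force: [-13.7, -2.8, 21.4]
opening: 0.007
```

Run:
```python
from h import *
print(inc([.51,.02,.28],tool_R(1.867)))
```

```text
-0.0188 -0.0223 -0.1984 -0.0037 -0.0050 -0.4999
```

Call:
play_rows:
  increments: "0 0 -0.02 0 0 0 1;0 0 -0.05 0 0 0 1;0 0 -0.08 0 0 -0.04 1;-0.019 -0.022 -0.12 0 0 -0.08 0.6;-0.019 -0.022 -0.16 0 0 -0.12 0.6;-0.019 -0.022 -0.198 0 0 -0.16 0.6;-0.019 -0.022 -0.198 0 0 -0.2 0.6;-0.019 -0.022 -0.198 0 0 -0.24 0.6;-0.019 -0.022 -0.198 0 0 -0.28 0.6;-0.019 -0.022 -0.198 0 0 -0.32 0.6;-0.019 -0.022 -0.198 0 0 -0.36 0.6;-0.019 -0.022 -0.198 0 0 -0.4 0.6;-0.019 -0.022 -0.198 0 0 -0.44 0.6;-0.019 -0.022 -0.198 -0.002 -0.003 -0.48 0.6;-0.019 -0.022 -0.198 -0.0037 -0.005 -0.4999 0.6;-0.019 -0.022 -0.198 -0.0037 -0.005 -0.4999 0.6;-0.019 -0.022 -0.198 -0.0037 -0.005 -0.4999 0.6"

```text
t: 23.42
tcp_pos: [0.5106, 0.0199, 0.2797]
orientation: [-0.459, 3.108, 0.0]
force: [-0.3, -1.1, 0.5]
opening: 0.401
```

```bash
python3 look.py w7; python3 jaw.py w7 .29 | grep -v -- "-1[0-6]"
```

```text
[0.5106 0.0199 0.2797] [-0.3 -1.1  0.5] 23.4167
worm_axle 0.67 [329. 236.] [0.521  0.0411 0.0805]
hex_center 0.62 [314. 267.] [0.5617 0.0355 0.0775]
lug 0.71 [392. 255.] [0.5281 0.126  0.0495]
origin_y0 [0.56664409 0.03919288 0.054     ] heading 0.285 width 21.8
-178 8 [(-2.8, 3.5)]
-174 54 [(-8.1, 8.8)]
-70 153 [(-23.4, 29.4)]
-66 182 [(-23.5, 29.4)]
-62 174 [(-34.7, 33.1)]
-58 224 [(-36.1, 33.0)]
-54 205 [(-36.0, 0.3), (3.6, 33.1)]
-50 220 [(-34.9, 0.3), (3.6, 33.3)]
-46 213 [(-35.0, 33.4)]
-42 204 [(-35.0, 33.5)]
-38 187 [(-35.1, 0.4), (3.7, 33.6)]
-34 167 [(-35.2, 33.8)]
-30 215 [(-35.1, 35.1)]
-26 157 [(-35.1, 35.3)]
-22 104 [(-35.3, -20.3), (-0.6, 2.9), (21.2, 35.4)]
-18 135 [(-35.4, -20.3), (-8.7, 9.9), (20.3, 35.4)]
-6 206 [(-35.6, 34.5)]
-2 194 [(-35.6, 34.6)]
2 205 [(-35.7, 34.7)]
6 188 [(-35.8, 34.9)]
10 193 [(-35.9, 35.0)]
14 129 [(-34.6, 35.1)]
22 25 [(-7.4, 6.8)]
```

View pics/w7.png

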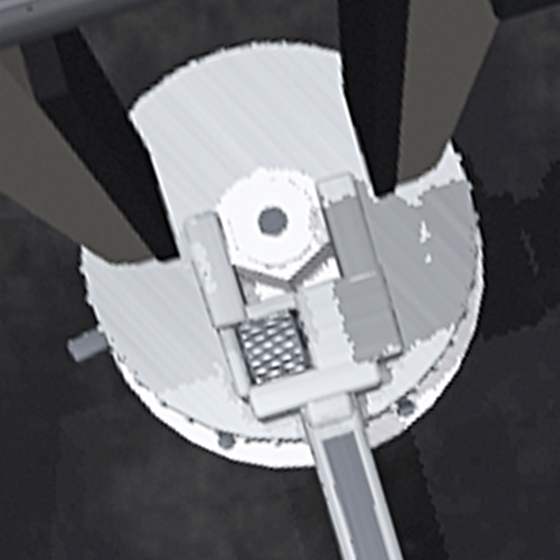

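Both jaws bear on the boss: the outer faces measure −35.8 and +35.0 mm, which puts jaw_slide at about 0.010. The next step is the swing, with the fingers straddling the handle.

```bash
cat > arc.py <<'E'
from h import *
import sys
h=np.array([.5695,.0405]);r=.148
def tgt(th,z): return inc([h[0]-r*np.cos(th),h[1]-r*np.sin(th),z],tool_R(th+np.pi/2))
for a in sys.argv[2:]: print(a,tgt(float(a),float(sys.argv[1])))
E
python3 arc.py .09 .285; python3 arc.py .054 .285
```

```text
.285 0.0856 0.0039 0.1896 0.0001 -0.0000 0.0030
.285 0.0856 0.0039 0.2256 0.0001 -0.0000 0.0030
```

Call:
play_rows:
  increments: "0.03 0.004 0.02 0 0 0.003 0.6;0.06 0.004 0.05 0 0 0.003 0.6;0.0855 0.004 0.08 0 0 0.003 0.6;0.0855 0.004 0.12 0 0 0.003 0.6;0.0855 0.004 0.15 0 0 0.003 0.6;0.0855 0.004 0.18 0 0 0.003 0.6;0.0855 0.004 0.2 0 0 0.003 0.6;0.0855 0.004 0.215 0 0 0.003 0.6;0.0855 0.004 0.2255 0 0 0.003 0.6;0.0855 0.004 0.2255 0 0 0.003 0.6;0.0855 0.004 0.2255 0 0 0.003 0.6"

```text
t: 24.53
tcp_pos: [0.4273, -0.001, 0.0539]
orientation: [0.445, -3.109, -0.001]
force: [-0.1, -0.4, -0.3]
opening: 0.401
```

```bash
python3 - <<'E'
from h import *
s=manip.read_state();print(s["tcp_pos"],s["force"])
E
python3 arc.py .054 .24 .2 .15 .10 .05 0 -.05 -.1 -.15 -.2 -.25
```

```text
[ 0.42728278 -0.00104237  0.05388287] [-0.14906577 -0.44951495 -0.28509285]
.24 -0.0003 0.0065 -0.0001 0.0002 -0.0004 0.0142
.2 -0.0007 0.0124 -0.0001 0.0002 -0.0004 0.0269
.15 -0.0015 0.0198 -0.0001 0.0001 -0.0004 0.0428
.10 -0.0027 0.0271 -0.0001 0.0001 -0.0004 0.0587
.05 -0.0042 0.0343 -0.0001 0.0001 -0.0004 0.0746
0 -0.0061 0.0415 -0.0001 0.0001 -0.0004 0.0905
-.05 -0.0084 0.0485 -0.0001 0.0001 -0.0004 0.1065
-.1 -0.0110 0.0555 -0.0001 0.0001 -0.0004 0.1224
-.15 -0.0139 0.0623 -0.0001 0.0001 -0.0004 0.1383
-.2 -0.0172 0.0689 -0.0001 0.0001 -0.0004 0.1542
-.25 -0.0208 0.0753 -0.0001 0.0001 -0.0004 0.1701
```

Call:
play_rows:
  increments: "-0.0002 0.003 0 0 0 0.007 0.6;-0.0003 0.0065 0 0 0 0.0142 0.6;-0.0005 0.009 0 0 0 0.02 0.6;-0.0007 0.0124 0 0 0 0.0269 0.6;-0.001 0.016 0 0 0 0.035 0.6;-0.0015 0.0198 0 0 0 0.0428 0.6;-0.002 0.0235 0 0 0 0.051 0.6;-0.0027 0.0271 0 0 0 0.0587 0.6;-0.0034 0.0307 0 0 0 0.0667 0.6;-0.0042 0.0343 0 0 0 0.0746 0.6"

```text
t: 25.37
tcp_pos: [0.4225, 0.033, 0.0548]
orientation: [-0.077, 3.14, -0.0]
force: [0.6, -2.7, -0.6]
opening: 0.399
```

```bash
python3 arc.py .054 0 -.05 -.1 -.15 -.2 -.25 -.3 -.35 -.4
```

```text
0 0.0006 0.0075 0.0008 -0.0001 0.0001 0.0156
-.05 0.0001 0.0149 0.0008 -0.0001 0.0001 0.0315
-.1 -0.0009 0.0223 0.0008 -0.0001 0.0001 0.0474
-.15 -0.0021 0.0296 0.0008 -0.0001 0.0001 0.0633
-.2 -0.0038 0.0368 0.0008 -0.0001 0.0001 0.0792
-.25 -0.0058 0.0439 0.0008 -0.0001 0.0001 0.0951
-.3 -0.0081 0.0509 0.0008 -0.0001 0.0001 0.1111
-.35 -0.0108 0.0578 0.0008 -0.0001 0.0001 0.1270
-.4 -0.0139 0.0645 0.0008 -0.0001 0.0001 0.1429
```

Call:
play_rows:
  increments: "0.0005 0.004 0.0005 0 0 0.008 0.6;0.0005 0.0075 0.0005 0 0 0.0156 0.6;0.0003 0.0112 0.0005 0 0 0.0235 0.6;0.0001 0.0149 0.0005 0 0 0.0315 0.6;-0.0004 0.0186 0.0005 0 0 0.0395 0.6;-0.0009 0.0223 0.0005 0 0 0.0474 0.6;-0.0015 0.026 0.0005 0 0 0.0554 0.6;-0.0021 0.0296 0.0005 0 0 0.0633 0.6;-0.003 0.0332 0.0005 0 0 0.0713 0.6;-0.0038 0.0368 0.0005 0 0 0.0792 0.6;-0.0048 0.0404 0.0005 0 0 0.0872 0.6;-0.0058 0.0439 0.0005 0 0 0.0951 0.6;-0.007 0.0474 0.0005 0 0 0.1031 0.6;-0.0081 0.0509 0.0005 0 0 0.1111 0.6"

```text
t: 26.53
tcp_pos: [0.429, 0.0842, 0.0551]
orientation: [0.471, 3.104, -0.0]
force: [1.1, -3.5, -0.6]
opening: 0.396
```

```bash
python3 look.py w8; python3 jaw.py w8 -.27|head -1; python3 arc.py .054  -.32 -.34 -.36 -.38 -.4 -.42 -.44 -.46 -.48
```

```text
[0.429  0.0842 0.0551] [ 1.1 -3.5 -0.6] 26.5333
origin_y0 [0.56831369 0.04272601 0.054     ] heading -0.248 width 22.5
-.32 0.0003 0.0027 0.0008 0.0001 0.0004 0.0066
-.34 0.0002 0.0057 0.0008 0.0001 0.0004 0.0130
-.36 0.0000 0.0087 0.0008 0.0001 0.0004 0.0193
-.38 -0.0002 0.0116 0.0008 0.0001 0.0004 0.0257
-.4 -0.0004 0.0146 0.0008 0.0001 0.0004 0.0321
-.42 -0.0008 0.0175 0.0009 0.0002 0.0004 0.0384
-.44 -0.0012 0.0204 0.0009 0.0002 0.0004 0.0448
-.46 -0.0016 0.0234 0.0009 0.0002 0.0004 0.0512
-.48 -0.0021 0.0263 0.0009 0.0002 0.0004 0.0575
```

Call:
play_rows:
  increments: "0.0003 0.0027 0.0005 0 0 0.0066 0.6;0.0002 0.0057 0.0005 0 0 0.013 0.6;0 0.0087 0.0005 0 0 0.0193 0.6;-0.0002 0.0116 0.0005 0 0 0.0257 0.6"

```text
t: 27.07
tcp_pos: [0.4322, 0.0951, 0.0547]
orientation: [0.593, 3.083, -0.0]
force: [-0.7, -3.6, 1.5]
opening: 0.401
```

Call:
play_rows:
  increments: "0 0.003 0 0 0 0.0064 0.6;-0.0002 0.006 0 0 0 0.0128 0.6"

```text
t: 27.23
tcp_pos: [0.4345, 0.1002, 0.0549]
orientation: [0.655, 3.071, -0.001]
force: [-0.5, -3.0, -2.2]
opening: 0.404
```

Call:
play_rows:
  increments: "0 0.0015 0 0 0 0.0032 0.6;-0.0001 0.003 0 0 0 0.0064 0.6;-0.0001 0.003 0 0 0 0.0064 0.6"

```text
t: 27.48
tcp_pos: [0.4356, 0.1028, 0.0549]
orientation: [0.686, 3.064, -0.001]
force: [-0.4, -2.4, -0.7]
opening: 0.398
```

Call:
play_rows:
  increments: "0 0.0015 0 0 0 0.0032 0.6;-0.0001 0.003 0 0 0 0.0064 0.6;-0.0001 0.003 0 0 0 0.0064 0.6"

```text
t: 27.73
tcp_pos: [0.4369, 0.1056, 0.0549]
orientation: [0.719, 3.057, -0.001]
force: [0.3, -2.1, -0.8]
opening: 0.402
```

Call:
play_rows:
  increments: "0 0.0015 0 0 0 0.0032 0.6;-0.0001 0.003 0 0 0 0.0064 0.6;-0.0001 0.003 0 0 0 0.0064 0.6"

```text
t: 27.98
tcp_pos: [0.4384, 0.1085, 0.0549]
orientation: [0.751, 3.05, -0.001]
force: [-0.6, -2.3, 0.4]
opening: 0.397
```

Call:
play_rows:
  increments: "0 0.0015 0 0 0 0.0032 0.6;-0.0001 0.003 0 0 0 0.0064 0.6;-0.0001 0.003 0 0 0 0.0064 0.6"

```text
t: 28.23
tcp_pos: [0.44, 0.1114, 0.0549]
orientation: [0.783, 3.042, -0.001]
force: [-1.0, -1.7, 0.6]
opening: 0.402
```

Call:
play_rows:
  increments: "0 0.0015 0 0 0 0.0032 0.6;-0.0001 0.003 0 0 0 0.0064 0.6;-0.0001 0.003 0 0 0 0.0064 0.6"

```text
t: 28.48
tcp_pos: [0.4416, 0.1142, 0.0549]
orientation: [0.815, 3.033, -0.001]
force: [-1.0, -2.7, 0.1]
opening: 0.402
```

```bash
python3 - <<'E'
from h import *
import pickle
im,d=manip.capture("top")
for r in manip.pinpoint("lug","top")[:3]: print(r["p"],r["xy"],world("top",*r["xy"],z=.054))
im2,d2=manip.capture("side")
for r in manip.pinpoint("lug","side")[:3]: print(r["p"],r["xy"],world("side",*r["xy"],z=.054))
P=manip.camera_params("wrist");im,d=manip.capture("wrist");pickle.dump((P,im,d),open("w9.pkl","wb"))
for r in manip.pinpoint("lug","wrist")[:3]: print(r["p"],r["xy"],world("wrist",*r["xy"],z=.054,P=P))
P8,im8,d8=pickle.load(open("w8.pkl","rb"))
cv2.imwrite("pics/t3.png",im)
print(manip.read_state()["wrist_torque"])
E
python3 jaw.py w9 -.46|head -1
```

```text
0.59 [186.6, 223.8] [0.59255448 0.13281482 0.054     ]
0.68 [274.4, 179.7] [0.58769602 0.1412309  0.054     ]
[-0.20271595  0.17000771  0.10299437]
origin_y0 [0.56969679 0.04328016 0.054     ] heading -0.459 width 22.6
```

Call:
play_rows:
  increments: "0 0.0015 0 0 0 0.0032 0.6;-0.0001 0.003 0 0 0 0.0064 0.6;-0.0001 0.003 0 0 0 0.0064 0.6"

```text
t: 29.03
tcp_pos: [0.443, 0.1167, 0.0549]
orientation: [0.846, 3.025, -0.001]
force: [-1.5, -2.2, 1.1]
opening: 0.403
```

Call:
play_rows:
  increments: "0 0.0015 0 0 0 0.0032 0.6;-0.0001 0.003 0 0 0 0.0064 0.6;-0.0001 0.003 0 0 0 0.0064 0.6"

```text
t: 29.28
tcp_pos: [0.4443, 0.1188, 0.0548]
orientation: [-0.877, -3.017, 0.003]
force: [-1.5, -6.0, 2.0]
opening: 0.4
```

Run:
```python
from h import *
a=[]
for c,h in (("top",25),("side",35)):
    im,d=manip.capture(c)
    u,v=proj(c,[.585,.13,.05]).astype(int);print(c,u-h,v-h)
    new=im[v-h:v+h,u-h:u+h];old=cv2.imread(f"pics/{c}0.png")[v-h:v+h,u-h:u+h]
    a.append(np.vstack([cv2.resize(x,(300,300),interpolation=cv2.INTER_CUBIC) for x in (old,new)]))
cv2.imwrite("pics/lug.png",np.hstack(a))
```

```text
top 162 201
side 239 147
```

View pics/lug.png

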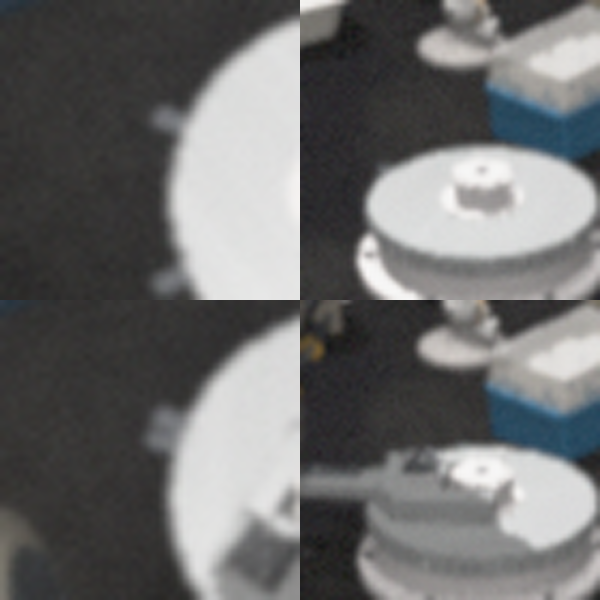

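The lug is now beside the stop post and the force is rising. I'll press a little more to confirm it is against the stop.

Call:
play_rows:
  increments: "0 0.001 0 0 0 0 0.6;0 0.0015 0 0 0 0 0.6;0 0.0015 0 0 0 0 0.6"

```text
t: 29.63
tcp_pos: [0.4444, 0.1192, 0.0547]
orientation: [-0.875, -3.016, 0.006]
force: [-2.3, -8.1, 3.4]
opening: 0.4
```

Call:
play_rows:
  increments: "0 0.0015 0 0 0 0 0.6;0 0.0015 0 0 0 0 0.6;0 0.0015 0 0 0 0 0.6"

```text
t: 29.88
tcp_pos: [0.4445, 0.1195, 0.0546]
orientation: [-0.874, -3.015, 0.009]
force: [-1.9, -10.0, 4.1]
opening: 0.4
```

Call:
play_rows:
  increments: "0 0.003 0 0 0 0 0.6;0 0.005 0 0 0 0 0.6;0 0.005 0 0 0 0 0.6"

```text
t: 30.13
tcp_pos: [0.446, 0.1229, 0.0544]
orientation: [-0.873, -3.014, 0.013]
force: [-4.3, -7.9, 3.9]
opening: 0.401
```

```bash
python3 look.py w10; python3 jaw.py w10 -.5|head -3;  python3 jaw.py w9 -.46|head -3
python3 - <<'E'
from h import *
s=manip.read_state();R=Ro.from_rotvec(s["orientation"]).as_matrix();print("tool yaw-90",np.arctan2(R[1,1],R[0,1])-np.pi/2, s["tcp_pos"],s["force"],s["wrist_torque"])
im,d=manip.capture("top")
cv2.imwrite("pics/top4.png",im)
E
```

```text
[0.446  0.1229 0.0544] [-4.3 -7.9  3.9] 30.1333
origin_y0 [0.57008082 0.04354405 0.054     ] heading -0.522 width 22.8
-178 168 [(-6.2, 9.5)]
-174 311 [(-8.3, 11.8)]
origin_y0 [0.56969679 0.04328016 0.054     ] heading -0.459 width 22.6
-178 177 [(-4.4, 10.7)]
-174 326 [(-7.2, 12.8)]
tool yaw-90 -0.5642144538554166 [0.445991   0.12286407 0.05434   ] [-3.37536984 -8.58386281  3.03237085] [-1.51726903  0.6362304   0.07614017]
```

Call:
play_rows:
  increments: "0 -0.004 0 0 0 0 0.6;0 -0.008 0 0 0 0 0.6;0 -0.008 -0.02 0 0 0 0.6;0 -0.008 -0.06 0 0 0 0.6;0 -0.008 -0.1 0 0 0 0.6;0 -0.008 -0.14 0 0 0 0.6"

```text
t: 30.88
tcp_pos: [0.4423, 0.1171, 0.1961]
orientation: [-0.874, -3.013, 0.012]
force: [0.9, -0.4, -0.0]
opening: 0.398
```

Run:
```python
from h import *
print(inc([.50,.065,.29],tool_R(1.165)))
```

```text
-0.0765 -0.0139 -0.0939 -0.0026 -0.0008 -0.0506
```

Call:
play_rows:
  increments: "-0.03 -0.014 -0.03 -0.0026 -0.0008 -0.05 0;-0.06 -0.014 -0.06 -0.0026 -0.0008 -0.05 0;-0.0765 -0.014 -0.094 -0.0026 -0.0008 -0.05 0;-0.0765 -0.014 -0.094 -0.0026 -0.0008 -0.05 0;-0.0765 -0.014 -0.094 -0.0026 -0.0008 -0.05 0;-0.0765 -0.014 -0.094 -0.0026 -0.0008 -0.05 0;-0.0765 -0.014 -0.094 -0.0026 -0.0008 -0.05 0"

```text
t: 31.47
tcp_pos: [0.4986, 0.0652, 0.2885]
orientation: [-0.635, -3.074, 0.001]
force: [0.2, -0.5, -0.1]
opening: 0.884
```

```bash
python3 look.py w11; python3 jaw.py w11 -.5 | grep -v -- "-1[0-6]"
python3 - <<'E'
from h import *
import pickle
for f in ("w1","w11"):
    P,im,d=pickle.load(open(f+".pkl","rb"));C=cloud(P,d)
    x=C[...,0]-.5695;y=C[...,1]-.0405;r=np.hypot(x,y)
    m=(d>0)&(r>.090)&(r<.104)&(C[...,2]>.037)&(C[...,2]<.065);a=np.arctan2(y,x)[m];z=C[...,2][m]
    h,e=np.histogram(a,bins=np.arange(.9,2.3,.03));
    print(f);
    for i in np.where(h>0)[0]: 
        k=(a>=e[i])&(a<e[i+1]);print(round(e[i],2),h[i],np.round(np.median(z[k])*1000))
    m=(r<.019)&(d>0)&(C[...,2]>.074);p=C[m][:,:2];
E
```

```text
[0.4986 0.0652 0.2885] [ 0.2 -0.5 -0.1] 31.4667
worm_axle 0.75 [336. 248.] [0.5368 0.0772 0.081 ]
hex_center 0.85 [318. 273.] [0.5569 0.0459 0.0784]
lug 0.58 [395. 266.] [0.5965 0.1344 0.0487]
origin_y0 [0.56855166 0.04089308 0.054     ] heading -0.54 width 21.8
-178 38 [(-7.6, 8.0)]
-98 62 [(-9.7, 11.2)]
-74 139 [(-22.9, 28.7)]
-70 159 [(-23.7, 30.2)]
-66 167 [(-32.2, -28.8), (-25.1, 32.7)]
-62 195 [(-35.5, 34.1)]
-58 220 [(-35.1, 0.5), (3.6, 33.6)]
-54 201 [(-35.7, 34.2)]
-50 198 [(-35.2, 33.4)]
-46 200 [(-35.7, 34.2)]
-42 180 [(-35.6, 33.8)]
-38 165 [(-35.1, 34.2)]
-34 183 [(-35.6, 35.0)]
-30 175 [(-35.4, 35.6)]
-26 82 [(-34.7, -20.2), (21.3, 36.1)]
-22 121 [(-35.7, -19.9), (-6.5, 6.8), (21.0, 35.9)]
-6 187 [(-34.9, 36.0)]
-2 188 [(-35.6, 36.1)]
2 181 [(-35.3, 35.8)]
6 183 [(-35.6, 36.1)]
10 148 [(-34.3, 35.5)]
14 65 [(-18.0, 15.1)]
18 31 [(-8.9, 9.4)]
22 7 [(-1.0, 3.8)]
w1
1.17 13 45.0
1.2 22 46.0
1.23 22 45.0
1.26 24 43.0
1.98 11 49.0
2.01 21 49.0
2.04 25 49.0
2.07 25 48.0
2.1 1 44.0
w11
1.17 11 46.0
1.2 20 46.0
1.23 18 45.0
1.26 13 45.0
1.29 18 48.0
1.32 19 49.0
1.35 19 49.0
1.38 23 45.0
```

Run:
```python
from h import *
u=np.array([np.cos(-.53),np.sin(-.53)])
for z in (.13,.0845): print(inc([*(np.array([.5367,.0771])-.011*u),z],tool_R(-.53)))
```

```text
-0.0191 0.0272 0.1590 -0.0006 -0.0001 0.5391
-0.0191 0.0273 0.2045 -0.0006 -0.0001 0.5391
```

Call:
play_rows:
  increments: "-0.019 0.027 0 0 0 0.04 1;-0.019 0.027 0 0 0 0.08 1;-0.019 0.027 0 0 0 0.12 1;-0.019 0.027 0.02 0 0 0.16 1;-0.019 0.027 0.04 0 0 0.2 1;-0.019 0.027 0.06 0 0 0.24 1;-0.019 0.027 0.08 0 0 0.28 1;-0.019 0.027 0.1 0 0 0.32 1;-0.019 0.027 0.12 0 0 0.36 1;-0.019 0.027 0.14 0 0 0.4 1;-0.019 0.027 0.16 0 0 0.44 1;-0.019 0.027 0.18 0 0 0.48 1;-0.019 0.0273 0.19 0 0 0.52 1;-0.019 0.0273 0.2 -0.0006 0 0.539 1;-0.019 0.0273 0.2045 -0.0006 0 0.539 1;-0.019 0.0273 0.2045 -0.0006 0 0.539 1;-0.019 0.0273 0.2045 -0.0006 0 0.539 1"

```text
t: 33.08
tcp_pos: [0.527, 0.0829, 0.0845]
orientation: [-2.723, -1.566, 0.001]
force: [0.5, 0.3, 0.6]
opening: 0.006
```

Call:
play_rows:
  increments: "0 0 0.003 0 0 0 1;0 0.001 0.0037 0 0 0 1;0 0.003 0.0037 0 0 0 1;0 0.005 0.0037 0 0 0 1;0 0.007 0.0037 0 0 0 1;0 0.009 0.0037 0 0 0 1;0 0.011 0.0037 0 0 0 1"

```text
t: 33.67
tcp_pos: [0.5358, 0.078, 0.0816]
orientation: [-2.721, -1.565, 0.002]
force: [-7.6, 5.1, 11.1]
opening: 0.003
```

Call:
play_rows:
  increments: "0 0.002 0.0006 0 0 0 1;0 0.004 0.0006 0 0 0 1;0 0.006 0.0006 0 0 0 1;0 0.008 0.0006 0 0 0 1;0 0.010 0.0006 0 0 0 1"

```text
t: 34.08
tcp_pos: [0.5441, 0.0732, 0.0817]
orientation: [-2.72, -1.565, 0.002]
force: [-3.4, 2.7, 6.0]
opening: 0.0
```

Call:
play_rows:
  increments: "0 0 -0.004 0 0 0 1;0 -0.012 -0.004 0 0 0 1;0 -0.021 -0.004 0 0 0 1;0 -0.021 -0.003 0 0 0 1;0 -0.021 0 0 0 0 1;0 -0.021 0.0009 0 0 0 1;0 -0.019 0.0009 0 0 0 1;0 -0.017 0.0009 0 0 0 1;0 -0.015 0.0009 0 0 0 1;0 -0.013 0.0009 0 0 0 1;0 -0.011 0.0009 0 0 0 1"

```text
t: 35.0
tcp_pos: [0.5338, 0.0792, 0.0816]
orientation: [-2.719, -1.563, 0.005]
force: [-9.2, 3.4, 15.3]
opening: 0.003
```

Call:
play_rows:
  increments: "0 0.002 0.0007 0 0 0 1;0 0.004 0.0007 0 0 0 1;0 0.006 0.0007 0 0 0 1;0 0.008 0.0007 0 0 0 1"

```text
t: 35.33
tcp_pos: [0.5393, 0.0759, 0.0815]
orientation: [-2.717, -1.56, 0.009]
force: [-10.7, 6.6, 16.0]
opening: 0.006
```

Call:
play_rows:
  increments: "0 0 -0.03 0 0 0 1;0 0 -0.06 0 0 -0.04 1;0 0 -0.1 0 0 -0.08 0.6;0 0 -0.14 0 0 -0.12 0.6;0 -0.03 -0.17 0 0 -0.16 0.6;0 -0.03 -0.2 0 0 -0.2 0.6;0 -0.03 -0.208 0 0 -0.24 0.6;0 -0.03 -0.208 0 0 -0.28 0.6;0 -0.03 -0.208 0 0 -0.32 0.6;0 -0.03 -0.208 0 0 -0.36 0.6;0 -0.03 -0.208 0 0 -0.4 0.6;0 -0.03 -0.208 0 0 -0.44 0.6;0 -0.03 -0.208 0 0 -0.48 0.6;0 -0.03 -0.208 0 0 -0.52 0.6;0 -0.03 -0.208 0 0 -0.54 0.6;0 -0.03 -0.208 0 0 -0.54 0.6;0 -0.03 -0.208 0 0 -0.54 0.6"

```text
t: 36.75
tcp_pos: [0.5155, 0.0899, 0.2898]
orientation: [-0.631, -3.068, -0.004]
force: [0.6, 0.5, 0.0]
opening: 0.401
```

```bash
cat > lug.py <<'E'
from h import *
import pickle,sys
P,im,d=pickle.load(open(sys.argv[1]+".pkl","rb"));C=cloud(P,d)
x=C[...,0]-.5695;y=C[...,1]-.0405;r=np.hypot(x,y)
m=(d>0)&(r>.090)&(r<.104)&(C[...,2]>.037)&(C[...,2]<.065);a=np.arctan2(y,x)[m];z=C[...,2][m]
h,e=np.histogram(a,bins=np.arange(.9,2.3,.03))
print([(round(float(e[i]),2),int(h[i]),round(float(np.median(z[(a>=e[i])&(a<e[i+1])])*1000))) for i in np.where(h>0)[0]])
# hex top fit
m=(r<.026)&(d>0)&(C[...,2]>.0748)&(C[...,2]<.079);p=C[m][:,:2]
for x0 in (-.35,-.5): print("hex",len(p),fit_poly(p,HEX,[.5695,.0405,x0],.0005))
E
python3 look.py w12; python3 jaw.py w12 -.5 | grep -v -- "-1[0-6]";python3 lug.py w12;python3 lug.py w11
```

```text
[0.5155 0.0899 0.2898] [0.6 0.5 0. ] 36.75
worm_axle 0.62 [312. 244.] [0.5374 0.0781 0.0812]
hex_center 0.77 [293. 274.] [0.5623 0.0435 0.0771]
lug 0.76 [372. 260.] [0.5928 0.1366 0.0489]
origin_y0 [0.56867983 0.04112508 0.054     ] heading -0.538 width 21.7
-178 37 [(-7.4, 7.0)]
-74 132 [(-23.4, 29.3)]
-70 162 [(-24.0, 29.9)]
-66 164 [(-34.3, 31.7)]
-62 192 [(-35.0, 33.3)]
-58 221 [(-36.0, 33.8)]
-54 203 [(-35.3, 0.2), (3.5, 33.3)]
-50 203 [(-35.0, 33.8)]
-46 188 [(-35.8, 33.2)]
-42 193 [(-35.3, 33.7)]
-38 163 [(-35.0, 33.9)]
-34 182 [(-35.9, 34.8)]
-30 174 [(-35.4, 35.5)]
-26 85 [(-34.7, -20.3), (21.1, 35.7)]
-22 117 [(-36.0, -20.1), (-6.8, 6.7), (20.7, 35.3)]
-6 172 [(-35.2, 35.1)]
18 36 [(-8.4, 8.7)]
[(1.17, 12, 45), (1.2, 20, 45), (1.23, 20, 46), (1.26, 14, 45), (1.29, 17, 49), (1.32, 19, 49), (1.35, 22, 48), (1.38, 21, 45)]
hex 795 (array([ 0.56951562,  0.04070312, -0.34869792]), np.float64(0.17867295444011688))
hex 795 (array([ 0.56924306,  0.04154861, -0.48159722]), np.float64(0.1782585084438324))
[(1.17, 11, 46), (1.2, 20, 46), (1.23, 18, 45), (1.26, 13, 45), (1.29, 18, 48), (1.32, 19, 49), (1.35, 19, 49), (1.38, 23, 45)]
hex 826 (array([ 0.56924651,  0.04053371, -0.39938731]), np.float64(0.11242663860321045))
hex 826 (array([ 0.56901681,  0.04081041, -0.46792749]), np.float64(0.11895819753408432))
```

```bash
cat > hx.py <<'E'
from h import *
import pickle,sys
for f,th in (("w7",.28),("w11",-.54),("w12",-.538)):
    P,im,d=pickle.load(open(f+".pkl","rb"));C=cloud(P,d)
    hc=np.array([.5695,.0405,0]);Rz=Ro.from_euler("z",th).as_matrix();L=(C-hc)@Rz
    m=(d>0)&(L[...,2]>.0725)&(L[...,2]<.081)&(abs(L[...,1])<.03)&(abs(L[...,0])<.03)
    q=L[m][:,:2]
    win=rect(-21,28,-16.5,16.5)
    cell=.0005;n=140
    ij=((q+.035)/cell).astype(int);occ=np.zeros((n,n),np.uint8);occ[ij[:,1],ij[:,0]]=255
    occ=cv2.morphologyEx(occ,cv2.MORPH_CLOSE,np.ones((5,5)))
    W=np.zeros((n,n),np.uint8);cv2.fillPoly(W,[((win+.035)/cell).astype(np.int32)],1)
    occf=cv2.GaussianBlur(occ/255.,(0,0),2)
    def cost(x,af):
        R=np.array([[np.cos(x[2]),-np.sin(x[2])],[np.sin(x[2]),np.cos(x[2])]]);mm=np.zeros((n,n),np.uint8)
        cv2.fillPoly(mm,[np.round((HEX[0]*af@R.T+x[:2]+.035)/cell*16).astype(np.int32)],255,shift=4)
        return (np.abs(cv2.GaussianBlur(mm/255.,(0,0),2)-occf)*W).sum()
    for af in (.97,1.0):
        out=[]
        for a in np.arange(-.16,.17,.04):
            r=minimize(lambda s:cost([s[0],s[1],a],af),[0,0],method="Nelder-Mead",options=dict(initial_simplex=[[0,0],[.002,0],[0,.002]]))
            out.append((round(float(a),2),round(float(r.fun),1),np.round(r.x*1000,1).tolist()))
        print(f,af,[(o[0],o[1]) for o in out],min(out,key=lambda o:o[1])[2])
E
python3 hx.py
```

```text
w7 0.97 [(-0.16, 160.6), (-0.12, 120.0), (-0.08, 86.5), (-0.04, 51.2), (0.0, 56.6), (0.04, 84.5), (0.08, 126.2), (0.12, 168.1), (0.16, 211.9)] [-0.0, -0.5]
w7 1.0 [(-0.16, 185.8), (-0.12, 142.2), (-0.08, 109.6), (-0.04, 91.7), (0.0, 91.6), (0.04, 110.8), (0.08, 144.9), (0.12, 191.3), (0.16, 232.6)] [-0.1, -0.6]
w11 0.97 [(-0.16, 250.0), (-0.12, 214.2), (-0.08, 177.9), (-0.04, 132.7), (0.0, 101.0), (0.04, 62.3), (0.08, 72.0), (0.12, 86.9), (0.16, 116.6)] [-0.5, 0.1]
w11 1.0 [(-0.16, 258.5), (-0.12, 219.9), (-0.08, 177.5), (-0.04, 138.6), (0.0, 114.5), (0.04, 106.5), (0.08, 108.2), (0.12, 119.9), (0.16, 143.7)] [-0.3, -0.0]
w12 0.97 [(-0.16, 305.7), (-0.12, 276.2), (-0.08, 236.5), (-0.04, 211.9), (0.0, 183.5), (0.04, 163.8), (0.08, 161.0), (0.12, 191.1), (0.16, 231.5)] [-0.5, 0.1]
w12 1.0 [(-0.16, 332.3), (-0.12, 296.7), (-0.08, 263.0), (-0.04, 240.9), (0.0, 220.8), (0.04, 214.2), (0.08, 225.9), (0.12, 236.8), (0.16, 270.9)] [-0.4, -0.2]
```

```bash
python3 arc.py .054 -.538
python3 - <<'E'
from h import *
s=manip.read_state()
# increments relative to the pose at theta=-.538
h=np.array([.5695,.0405]);r=.148
f=dict(tcp_pos=np.array([h[0]-r*np.cos(-.538),h[1]-r*np.sin(-.538),.054]),orientation=Ro.from_matrix(tool_R(-.538+np.pi/2)).as_rotvec())
for th in (-.50,-.47,-.44,-.41): print(th,inc([h[0]-r*np.cos(th),h[1]-r*np.sin(th),.054],tool_R(th+np.pi/2),f))
E
```

```text
-.538 0.0750 -0.0046 0.2365 -0.0000 -0.0031 0.0425
-0.5 -0.0001 -0.0056 -0.0000 0.0000 0.0000 -0.0121
-0.47 -0.0003 -0.0101 -0.0000 0.0000 0.0000 -0.0216
-0.44 -0.0007 -0.0145 -0.0000 0.0000 0.0000 -0.0312
-0.41 -0.0012 -0.0189 -0.0000 0.0000 0.0000 -0.0407
```

Call:
play_rows:
  increments: "0.03 -0.0046 0.03 0 -0.003 0.0425 0.6;0.06 -0.0046 0.06 0 -0.003 0.0425 0.6;0.075 -0.0046 0.1 0 -0.003 0.0425 0.6;0.075 -0.0046 0.14 0 -0.003 0.0425 0.6;0.075 -0.0046 0.18 0 -0.003 0.0425 0.6;0.075 -0.0046 0.21 0 -0.003 0.0425 0.6;0.075 -0.0046 0.225 0 -0.003 0.0425 0.6;0.075 -0.0046 0.235 0 -0.003 0.0425 0.6;0.075 -0.0046 0.236 0 -0.003 0.0425 0.6;0.075 -0.0046 0.236 0 -0.003 0.0425 0.6"

```text
t: 37.78
tcp_pos: [0.4427, 0.1164, 0.0547]
orientation: [-0.835, -3.028, 0.0]
force: [0.4, 0.4, 0.7]
opening: 0.403
```

Call:
play_rows:
  increments: "-0.0001 -0.0028 0 0 0 -0.006 0.6;-0.0001 -0.0056 0 0 0 -0.0121 0.6;-0.0002 -0.008 0 0 0 -0.017 0.6;-0.0003 -0.0101 0 0 0 -0.0216 0.6"

```text
t: 38.12
tcp_pos: [0.4386, 0.1076, 0.0557]
orientation: [0.73, 3.054, 0.002]
force: [1.2, 1.9, 1.5]
opening: 0.398
```

Call:
play_rows:
  increments: "-0.0002 -0.0022 0 0 0 -0.0048 0.6;-0.0004 -0.0044 0 0 0 -0.0096 0.6"

```text
t: 38.28
tcp_pos: [0.4371, 0.1034, 0.0561]
orientation: [0.681, 3.065, 0.003]
force: [-0.3, 2.0, -0.7]
opening: 0.403
```

```bash
python3 look.py w13|head -1; python3 jaw.py w13 -.5|head -1
```

```text
[0.4371 0.1034 0.0561] [-0.3  2.  -0.7] 38.2833
origin_y0 [0.56769822 0.03928181 0.054     ] heading -0.508 width 22.6
```

Call:
play_rows:
  increments: "-0.0002 -0.0022 0 0 0 -0.0048 0.6;-0.0004 -0.0044 0 0 0 -0.0096 0.6"

```text
t: 38.65
tcp_pos: [0.4353, 0.0992, 0.0556]
orientation: [0.636, 3.075, 0.002]
force: [-0.8, 1.1, 0.9]
opening: 0.4
```

Call:
play_rows:
  increments: "0 0.003 0 0 0 0 0.6;0 0.003 -0.03 0 0 0 0.6;0 0.003 -0.07 0 0 0 0.6;-0.03 0.003 -0.11 0 0 -0.03 0.6;-0.06 0.003 -0.15 0 0 -0.06 0.6;-0.075 0.003 -0.19 0 0 -0.06 0.6;-0.075 0.003 -0.235 0 0 -0.06 0.6;-0.075 0.003 -0.235 0 0 -0.06 0.6;-0.075 0.003 -0.235 0 0 -0.06 0.6"

```text
t: 39.4
tcp_pos: [0.508, 0.072, 0.2956]
orientation: [0.343, 3.114, 0.004]
force: [0.6, 0.4, -0.7]
opening: 0.401
```

```bash
python3 look.py w14; python3 jaw.py w14 -.5|grep -v -- "-1[0-6]"; python3 lug.py w14|head -1; sed -i 's/^for f,th in .*/for f,th in ((sys.argv[1],float(sys.argv[2])),):/' hx.py; python3 hx.py w14 -.5
```

```text
[0.508  0.072  0.2956] [ 0.6  0.4 -0.7] 39.4
worm_axle 0.73 [319. 240.] [0.535  0.0735 0.0801]
hex_center 0.58 [298. 267.] [0.563  0.0419 0.0765]
origin_y0 [0.5686663 0.0410511 0.054    ] heading -0.456 width 21.8
-178 39 [(-6.3, 6.4)]
-174 58 [(-9.0, 9.9)]
-74 135 [(-23.3, 30.0)]
-70 156 [(-23.6, 29.7)]
-66 160 [(-29.7, 30.8)]
-62 187 [(-35.3, 33.9)]
-58 213 [(-35.8, 33.9)]
-54 199 [(-35.6, 33.8)]
-50 200 [(-35.4, 33.6)]
-46 192 [(-35.9, 34.0)]
-42 174 [(-35.7, 33.7)]
-38 169 [(-35.2, 33.6)]
-34 179 [(-35.7, 34.9)]
-30 168 [(-35.8, 35.7)]
-26 82 [(-35.3, -20.0), (20.8, 35.6)]
-22 118 [(-35.7, -20.1), (-6.4, 7.1), (20.8, 35.4)]
-6 190 [(-35.7, 35.7)]
-2 179 [(-35.8, 35.5)]
2 183 [(-35.5, 35.5)]
6 168 [(-35.6, 35.0)]
10 130 [(-35.1, -31.3), (-21.3, 35.3)]
18 31 [(-8.1, 9.4)]
22 7 [(-3.6, 1.7)]
[(1.17, 11, 45), (1.2, 20, 45), (1.23, 19, 45), (1.26, 10, 45), (1.29, 16, 49), (1.32, 16, 49), (1.35, 24, 49), (1.38, 15, 44)]
w14 0.97 [(-0.16, 209.1), (-0.12, 163.6), (-0.08, 116.9), (-0.04, 80.8), (0.0, 50.5), (0.04, 59.3), (0.08, 84.4), (0.12, 121.6), (0.16, 165.4)] [-0.5, 0.1]
w14 1.0 [(-0.16, 226.7), (-0.12, 179.0), (-0.08, 143.2), (-0.04, 107.3), (0.0, 99.8), (0.04, 102.1), (0.08, 116.6), (0.12, 153.0), (0.16, 200.4)] [-0.5, 0.0]
```

Run:
```python
from h import *
u=np.array([np.cos(-.46),np.sin(-.46)])
print(inc([*(np.array([.5343,.0739])-.011*u),.0845],tool_R(-.46)))
```

```text
-0.0189 0.0111 0.2045 -0.0003 -0.0003 0.5767
```

Call:
play_rows:
  increments: "0 0 0 0 0 0.04 1;0 0 0 0 0 0.08 1;0 0 0 0 0 0.12 1;0 0 0.02 0 0 0.16 1;-0.019 0.011 0.04 0 0 0.2 1;-0.019 0.011 0.06 0 0 0.24 1;-0.019 0.011 0.08 0 0 0.28 1;-0.019 0.011 0.1 0 0 0.32 1;-0.019 0.011 0.12 0 0 0.36 1;-0.019 0.011 0.14 0 0 0.4 1;-0.019 0.011 0.16 0 0 0.44 1;-0.019 0.011 0.175 0 0 0.48 1;-0.019 0.011 0.185 0 0 0.52 1;-0.019 0.011 0.195 0 0 0.56 1;-0.019 0.011 0.2 0 0 0.577 1;-0.019 0.011 0.2045 0 0 0.577 1;-0.019 0.011 0.2045 0 0 0.577 1"

```text
t: 41.02
tcp_pos: [0.5227, 0.0786, 0.0825]
orientation: [-2.666, -1.658, 0.007]
force: [-0.3, 0.1, -0.1]
opening: 0.003
```

Call:
play_rows:
  increments: "0 0 0.003 0 0 0 1;0 0.001 0.0037 0 0 0 1;0 0.003 0.0037 0 0 0 1;0 0.005 0.0037 0 0 0 1;0 0.007 0.0037 0 0 0 1;0 0.009 0.0037 0 0 0 1;0 0.011 0.0037 0 0 0 1"

```text
t: 41.6
tcp_pos: [0.533, 0.0741, 0.0812]
orientation: [-2.664, -1.661, 0.005]
force: [-7.9, 1.2, 28.9]
opening: 0.004
```

Call:
play_rows:
  increments: "0 0.002 0.0006 0 0 0 1;0 0.004 0.0006 0 0 0 1;0 0.006 0.0006 0 0 0 1;0 0.008 0.0006 0 0 0 1"

```text
t: 41.93
tcp_pos: [0.5402, 0.0711, 0.0815]
orientation: [-2.662, -1.662, 0.004]
force: [-5.2, 2.9, 14.7]
opening: 0.001
```

Call:
play_rows:
  increments: "0 0 -0.004 0 0 0 1;0 -0.012 -0.004 0 0 0 1;0 -0.019 -0.004 0 0 0 1;0 -0.019 -0.003 0 0 0 1;0 -0.019 0 0 0 0 1;0 -0.019 0.0007 0 0 0 1;0 -0.017 0.0007 0 0 0 1;0 -0.015 0.0007 0 0 0 1;0 -0.013 0.0007 0 0 0 1;0 -0.011 0.0007 0 0 0 1;0 -0.009 0.0007 0 0 0 1"

```text
t: 42.85
tcp_pos: [0.531, 0.0755, 0.0815]
orientation: [-2.661, -1.66, 0.007]
force: [-9.7, 4.9, 16.7]
opening: 0.003
```

Call:
play_rows:
  increments: "0 0.002 0.0006 0 0 0 1;0 0.004 0.0006 0 0 0 1;0 0.006 0.0006 0 0 0 1;0 0.008 0.0006 0 0 0 1"

```text
t: 43.18
tcp_pos: [0.5365, 0.0728, 0.0814]
orientation: [-2.659, -1.657, 0.011]
force: [-10.7, 5.4, 17.6]
opening: 0.002
```

Call:
play_rows:
  increments: "0 0 -0.03 0 0 0 1;0 0 -0.06 0 0 -0.04 1;0 0 -0.1 0 0 -0.08 0.6;0 0 -0.14 0 0 -0.12 0.6;0.02 -0.01 -0.17 0 0 -0.16 0.6;0.02 -0.01 -0.2 0 0 -0.2 0.6;0.02 -0.01 -0.21 0 0 -0.24 0.6;0.02 -0.01 -0.21 0 0 -0.28 0.6;0.02 -0.01 -0.21 0 0 -0.32 0.6;0.02 -0.01 -0.21 0 0 -0.36 0.6;0.02 -0.01 -0.21 0 0 -0.4 0.6;0.02 -0.01 -0.21 0 0 -0.44 0.6;0.02 -0.01 -0.21 0 0 -0.48 0.6;0.02 -0.01 -0.21 0 0 -0.52 0.6;0.02 -0.03 -0.21 0 0 -0.56 0.6;0.02 -0.03 -0.21 0 0 -0.577 0.6;0.02 -0.03 -0.21 0 0 -0.577 0.6;0.02 -0.03 -0.21 0 0 -0.577 0.6"

```text
t: 44.68
tcp_pos: [0.521, 0.1031, 0.2918]
orientation: [-0.338, -3.113, -0.004]
force: [-0.1, -0.1, -0.4]
opening: 0.402
```

```bash
python3 look.py w15; python3 jaw.py w15 -.48|grep -v -- "-1[0-6]"; python3 lug.py w15|head -1; python3 hx.py w15 -.48
```

```text
[0.521  0.1031 0.2918] [-0.1 -0.1 -0.4] 44.6833
worm_axle 0.84 [292. 239.] [0.5344 0.0746 0.0816]
lug 0.9 [351. 268.] [0.5929 0.1357 0.0506]
origin_y0 [0.56880992 0.04147711 0.054     ] heading -0.461 width 21.8
-178 42 [(-8.0, 7.9)]
-174 66 [(-9.4, 10.0)]
-82 62 [(-9.4, 10.9)]
-74 132 [(-23.6, 28.8)]
-70 157 [(-23.9, 29.7)]
-66 160 [(-33.7, 30.8)]
-62 204 [(-35.6, 33.7)]
-58 211 [(-36.0, 33.6)]
-54 205 [(-36.0, 33.6)]
-50 203 [(-35.5, 33.3)]
-46 190 [(-35.8, 33.6)]
-42 184 [(-35.9, 33.3)]
-38 178 [(-35.6, 33.6)]
-34 178 [(-35.9, 33.6)]
-30 176 [(-35.8, 34.4)]
-26 87 [(-35.5, -19.2), (20.3, 34.7)]
-22 122 [(-35.8, -20.2), (-6.9, 6.9), (20.0, 34.8)]
-6 191 [(-35.1, 34.8)]
-2 175 [(-36.0, 34.8)]
2 142 [(-36.0, -1.3), (11.0, 34.8)]
10 75 [(-35.8, -17.7), (14.1, 34.8)]
[(1.17, 9, 45), (1.2, 13, 45), (1.23, 17, 45), (1.26, 14, 45), (1.29, 14, 49), (1.32, 17, 49), (1.35, 19, 48), (1.38, 23, 45)]
w15 0.97 [(-0.16, 1016.3), (-0.12, 1002.0), (-0.08, 1007.3), (-0.04, 1007.6), (0.0, 1027.4), (0.04, 1039.3), (0.08, 1053.3), (0.12, 1059.7), (0.16, 1069.5)] [-17.9, -7.6]
w15 1.0 [(-0.16, 987.7), (-0.12, 988.4), (-0.08, 992.7), (-0.04, 998.4), (0.0, 1017.3), (0.04, 1030.2), (0.08, 1040.5), (0.12, 1056.3), (0.16, 1059.9)] [-18.5, -7.6]
```

Run:
```python
from h import *
import pickle
for f in ("w1","w11","w12","w14","w15"):
    P,im,d=pickle.load(open(f+".pkl","rb"));C=cloud(P,d)
    x=C[...,0]-.5695;y=C[...,1]-.0405;r=np.hypot(x,y);A=np.arctan2(y,x)
    m=(d>0)&(r>.089)&(r<.1)&(C[...,2]>.0475)&(C[...,2]<.065)&(A>1.15)&(A<2.3);a=A[m]
    if f!="w1":a=a[a<1.5]
    s=(d>0)&(r>.089)&(r<.1)&(C[...,2]>.041)&(C[...,2]<.049)&(A>1.1)&(A<1.27)
    print(f,len(a),np.round(np.percentile(a[a>1.27],[5,25,50,75,95]),3),np.round(a[a>1.27].mean(),4),"stop",np.round(np.percentile(A[s],[5,50]),3))
```

```text
w1 72 [2.002 2.023 2.044 2.07  2.093] 2.0464 stop [1.187 1.229]
w11 57 [1.294 1.314 1.346 1.368 1.387] 1.3415 stop [1.184 1.226]
w12 59 [1.298 1.318 1.342 1.365 1.386] 1.3414 stop [1.18  1.224]
w14 59 [1.293 1.312 1.339 1.366 1.38 ] 1.339 stop [1.187 1.229]
w15 57 [1.301 1.318 1.345 1.37  1.387] 1.3441 stop [1.186 1.226]
```

The lug has stayed within about 0.003 rad of where the hard push left it, against the stop. The jaw is tight and the gripper is well clear, so I'm handing in.

```bash
python3 -c "
from cell import manip
print(manip.finish_job())"
```

```text
the job is handed in; nothing more can be done
None
```

I put the grey wrench's jaws round the boss, snugged the jaw with the worm and swung the handle clockwise until the cap's lug met the stop post. I then handed the job in at about 45 s. One thing went wrong on the way: the jaw was forced open at the stop, so I had to re-snug it.

**What went wrong:** when I pushed harder at the stop to confirm it (about 10 N on the handle), the self-locking jaw gave way. The wrench ended up skewed on the boss by about 0.06 rad, and rolling the worm alone did not straighten it. I nudged the handle back about 0.08 rad with about 2 N, too little to turn the cap. Then I rolled the worm until it stalled at about 12 N at the rim, against 3.5 N when free.

**Last checks:**
- **Lug:** it is next to the stop post, 0.115–0.118 rad from it centre to centre; touching would be about 0.106. It moved no more than about 0.003 rad during the re-snugging.
- **Jaw:** it measures about 9.8 mm closed, the tightest reading of the run, where 10 mm is fully snug.
- **Arm:** the gripper was about 0.2 m above everything, with no force on it.

**What disagreed or failed:**
- **Angles turned:** the lug turned about 0.70 rad, but the wrench's heading changed by about 0.75 rad. The difference is partly leftover skew and partly measuring error. The jaw may already have been giving slightly before the hard push, so I can't say it stayed fully snug for the whole swing.
- **Final boss check:** the last fit of the boss's angle failed because the fingers blocked the view. My final judgement of snugness therefore rests on the jaw position and the worm stalling.

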